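# Locate a solder pallet in its loading fixture and turn the clip over it

## Task

Push the dark circuit-board pallet, flat along the metal fixture plate, until its rear edge lies flush against the long fence at the back and its left end is up against the end stop. Then push the fence's turn clip round by its upright thumb peg, away from the fence and over the pallet's rear edge, as far as it goes. Use light fingertip pushes only: grip and lift nothing, and leave the jar, bottle, reel and screwdriver where they are; finish with the hand clear.

Things in the scene. Friction and masses are not known exactly. Their poses are not given: they have to be found in the camera images.
- fixture: Aluminium tooling plate fixed on the bench, 250 (x) by 320 (y) by 15 mm thick. Origin: centre of its underside, at bench height; x points away from the robot to the fence at its back, y to the left, z up. With the pallet home (rear edge on the fence, left end on the end stop) the pallet's origin is at x +20, y +5, z +15 mm in this frame.
- fence_face (a point): Middle of the steel fence's front face, at plate height: x +75, y -10, z +15 mm from the fixture's origin. The fence stands across the back of the plate, front face x +75, back face x +99 mm, y -130 to +110 mm, top 33 mm above the bench.
- stop_face (a point): Middle of the face of the end stop, at plate height: x +10, y +80, z +15 mm from the fixture's origin. The end stop is a steel block at the left of the plate; its face looks to -y, spans x -25 to +45 mm; it is 24 mm thick, top 31 mm above the bench.
- pallet: Dark solder pallet, loose on the plate, 110 (x) by 150 (y) by 16 mm thick, about 0.55 kg, slides easily (friction about 0.3). Its two green boards carry parts up to 29 mm above its underside, 13 mm or more in from the edges. Origin: centre of underside; x to its rear edge, y to its left end. Starts 20 to 45 mm short of the fence, 20 to 55 mm right of home, turned up to 0.2 rad.
- rear_left (a point): Pallet's rear left corner, at its underside: x = +55, y = +75 mm from the pallet's origin.
- rear_right (a point): Pallet's rear right corner, at its underside: x = +55, y = -75 mm from the pallet's origin.
- clip (a joint): Turn clip on top of the fence: flat steel arm, 14 mm wide, 33.5 to 38.5 mm above the bench (clears the pallet by 2.5 mm), on an upright pivot at x +87, y 0 mm of the fixture. Radians, clockwise from above: 0 = parked along the fence, arm to the fixture's -y; 1.571 = hard stop, arm to -x, square over the pallet. Starts at 0 to 0.3. Stays where left; turns under about 2 N at the peg.
- clip_peg (a point): Middle of the clip's upright black thumb peg, 12 mm in diameter, 40 mm from the pivot along the arm; the peg stands from 38.5 to 60.5 mm above the bench, this point at 49.5 mm.
- flux_jar: Small amber jar, 36 mm diameter, 45 mm tall, standing on the plate's left front corner. Origin: centre of its underside. Leave alone.
- cleaner: White bottle, 56 mm diameter, 130 mm tall, on the bench to the left of the plate. Origin: centre of its underside. Leave alone.
- solder_reel: Reel of solder wire standing on its flange, 60 mm diameter, 44 mm tall, on the bench to the left of the plate. Origin: centre of its underside. Leave alone.
- driver: Screwdriver lying on the bench to the right of the plate, 200 mm long, 26 mm thick, handle towards the robot. Origin: middle of its length, at the underside. Leave alone.
Not all that is in view belongs to the job. There is more than one size of the pallet; the one meant has the size given above.

How it is judged (in metres and radians):
On the way, in this order (a step that is already met when the one before it is completed fails the run):
1. the pallet is home: rear edge flush on the fence, left end on the end stop (x of each of rear_left, rear_right in the frame of fixture above 0.0725 m and y of rear_left in the frame of fixture above 0.0775 m), for 0.2 s.
2. the clip is turned over the pallet's rear edge (value of joint clip above 1.42 rad), for 0.2 s.
At the end, for the whole second after the job is handed in: The pallet lies flat and still on the plate with both rear corners within 2.5 mm of the fence and its left end within 2.5 mm of the end stop, and the clip stands within 0.15 rad of its stop across the pallet's rear edge (all of step 1 and z of pallet in the frame of fixture below 0.018 m and angle between pallet's own z axis and vertical below 0.03 rad and value of joint clip above 1.42 rad and linear speed of pallet below 0.01 m/s); the robot touches nothing.
It fails at once if the pallet is lifted or tipped instead of slid (z of pallet in the frame of fixture above 0.021 m or angle between pallet's own z axis and vertical above 0.1 rad).
It fails at once if the pallet is gripped or shoved hard (over 40 N from the fingers) (contact force between the fingers and pallet above 40 N).
It fails at once if the clip or fixture is gripped or pressed hard (over 40 N from the fingers) (contact force between the fingers and fixture above 40 N).
It fails at once if a bystander is moved more than 15 mm (distance of any of flux_jar, cleaner, solder_reel, driver from where it was at the start of the episode above 0.015 m).
It also fails if it takes over 64 s, if anything falls off the work surface, if the arm or the gripper's body presses on something with over 40 N, if the wrist force passes 120 N, or if a joint passes its speed limit or range.

## Robot

A 6-joint arm with a two-finger parallel gripper is mounted at the origin on the work surface. World frame = base frame: x ahead of the robot, y to its left, z up, the work surface at z = 0. Lengths are in m, angles in degrees, forces in N, time in s.
With the tool pointing down it reaches from about 0.4 to 0.825 m from the base axis. Payload 7 kg.
Tool frame: the origin (TCP) lies midway between the tips of the shut fingers; the grasp point (between the pads) lies 19 mm behind it; z points along the fingers, y is the line along which they close (so a half turn about z gives the same grasp; the last joint's range is limited). The gripper opens to 88 mm and grips with 3 to 60 N. Pads are 19 mm wide; open, the fingers measure 130 mm over their backs; the gripper's body (78 mm by 193 mm) begins 47 mm behind the grasp point.
Start: joints at [91.679, 20.546, 0.682, 0, -70.136, -16.507], TCP at [0.173, 0.652, 0.204] pointing down, gripper open.
Joint ranges: [-176.03, 176.03], [-82.01, 121.73], [-58.28, 71.71], [-173.87, 95.51], [-174.79, -0.11], [-173.66, 173.66]. Speed limits (degrees/s): [136.94, 136.94, 172.46, 180, 180, 180].

## Interface

Orientations are given as [roll, pitch, yaw] about the fixed x, y, z axes, in that order (R = Rz(yaw) Ry(pitch) Rx(roll)).
In Python, from plant import get_state, optics, order gives the robot as it stands. The module is installed in compiled form; this text tells all that it offers.
- The arm moves only by the tool send_rows, never from a script. Its argument "moves" is a list of rows, each an object with "slide": the shift along the tool's x, y, z as a fraction of full scale, a list of three; "turn": the turn about the tool's z as a fraction of full scale; "gripper": the opening, from 0 (shut) to 1 (fully open). A call has exactly 5 rows; each row is the pose to reach, as a shift and turn from the pose commanded when the call began, along the tool's axes at that moment; what a row does not reach only later rows make up. Full scale, the value 1, is 150 mm for a shift and 90 degrees for a turn. A row lasts 1/12 s, in which the tool goes at most 41.7 mm and 7.16 degrees, less where a joint would pass 70% of its speed; a pose out of reach is approached as far as the arm can. A call with a number of a shift or a turn outside -1 to 1 is refused whole. A call with a gripper value outside its range is refused whole. The fingers move at their own pace and stop on an object; "newtons" is the grip in N (left out, the last holds). Time passes only in rows, so rows that repeat a pose let the fingers close, or fill a call up. It gives the time, the measured TCP pose, the force, the opening and the grip force at its end, in the units of the state.
- get_state(): the state, without advancing time (a new reading comes with each control period).
- optics.capture(name): name is "scene" or "top" or "wrist"; returns a dict with "img" (384x512x3 uint8, red, green, blue), "intrinsics" (3x3 intrinsics, pixels), "origin" and "attitude" of the camera in the world. Camera axes: x right, y down, z forward; pixel columns grow to the right and rows downward; lengths in m; the calibration is good to about 2 mm. A picture is of the moment at which its call begins. There is no depth.
- order.close_job(): hands the job in; it is judged then, once.
Trained networks look in the newest picture that a camera, given by its name, has taken for a name from the list of things; names that differ only in an ending like _2 or _b are one class to them, and where a whole thing is asked for, a point or a joint stands for the part that bears it (a point fixed in the world has none). Each returns a list of dicts, best first, with "p" (0 to 1); they miss things now and then, are a little off and sometimes report something else, mostly with a low value. They report only what shows in the picture. A call takes as long as a camera call. They do not tell look-alikes from the thing itself.
- optics.look_for(camera, name): "location" ([x, y, z] in m, in world coordinates, good to about 4 mm: the middle of the surface that is visible of it).
The state is a dict: "time_s": time; "joints": joint angles; "qd": joint speeds; "joint_torque": joint torques, N m; "tcp_pos": TCP position; "eef_rot": TCP orientation; "contact_force": force on the tool from outside, world axes, zero at the start; "moment": the same for the moment, N m; "gripper_width": finger opening in m; "gripper_force": force on a finger pad.
Only numpy, scipy, OpenCV 4.12 (cv2) and the standard library are available. Lean on these libraries where they do the work, as an engineer would, in place of code of your own. Each camera call takes 0.05 s, during which the arm holds its last target. There are 200 camera calls.

## Working session

There is one attempt and no reset: what is moved stays moved. The work goes in short steps, Python scripts to look and compute and a tool call to move; the robot and the scene stay as the last step left them, time stands still between calls to the robot, and variables do not carry over. Pictures are saved under pics/ and viewed, at most 10 in all, crops included, and the job is handed in when it is done.

Besides the shell and the picture viewer there is one more tool, called after "Request:" as name(argument=value, ...), one argument or row to a line, values as JSON. send_rows: Moves the arm, as the interface text tells. Shift numbers are shares of 150 mm and turn numbers shares of 90 degrees, none past 1 either way. Its arguments: {"type":"object","properties":{"moves":{"type":"array"},"newtons":{"type":"number"}},"required":["moves"]}

```bash
mkdir -p pics; python3 - <<'E'
from plant import get_state, optics
import cv2
s=get_state(); print({k:s[k] for k in('time_s','tcp_pos','eef_rot','contact_force','gripper_width')})
for c in('top','scene'):
    d=optics.capture(c); cv2.imwrite(f'pics/{c}0.png',d['img'][:,:,::-1]); print(c,d['origin'],d['attitude'],d['intrinsics'])
    for n in('fixture','pallet','rear_left','rear_right','clip','clip_peg','flux_jar','cleaner','solder_reel','driver','fence_face','stop_face'):
        try: print(n,[( [round(v,3) for v in r['location']],round(r['p'],2)) for r in optics.look_for(c,n)])
        except Exception as e: print(n,e)
E
```

```text
{'time_s': 0.0, 'tcp_pos': array([0.17262146, 0.65198271, 0.2031091 ]), 'eef_rot': array([ 1.79903303e+02, -7.82073055e-03, -1.48357146e+01]), 'contact_force': array([-0.59139117,  0.11215442,  0.20468099]), 'gripper_width': 0.08776331490258633}
top [0.396036   0.00329985 1.25557731] [-174.463589      1.31050913  -89.95218491] [[495.02548517   0.         255.78431036]
 [  0.         495.02548517 193.80791089]
 [  0.           0.           1.        ]]
fixture [([0.589, 0.012, 0.014], 0.7)]
pallet [([0.331, 0.076, 0.015], 0.9), ([0.334, -0.179, 0.012], 0.8), ([0.558, -0.044, 0.032], 0.69)]
rear_left [([0.335, -0.177, 0.008], 0.88), ([0.555, -0.037, 0.031], 0.57), ([0.332, 0.075, 0.009], 0.57)]
rear_right [([0.329, -0.173, 0.009], 0.76), ([0.552, -0.042, 0.031], 0.65), ([0.339, 0.076, 0.013], 0.63)]
clip [([0.661, -0.02, 0.037], 0.54)]
clip_peg [([0.661, -0.023, 0.041], 0.42)]
flux_jar [([0.459, 0.104, 0.061], 0.73)]
cleaner [([0.476, 0.202, 0.088], 0.55)]
solder_reel [([0.637, 0.221, 0.042], 0.95)]
driver [([0.586, -0.298, 0.018], 0.75)]
fence_face [([0.589, 0.01, 0.017], 0.9)]
stop_f
[... 442 characters left out ...]
08, 0.016], 0.93), ([0.559, -0.033, 0.032], 0.76), ([0.34, -0.176, 0.007], 0.61)]
rear_right [([0.339, 0.08, 0.007], 0.95), ([0.337, -0.174, 0.009], 0.81), ([0.561, -0.034, 0.031], 0.79)]
clip [([0.664, -0.016, 0.039], 0.78)]
clip_peg [([0.659, -0.019, 0.034], 0.56)]
flux_jar [([0.466, 0.116, 0.059], 0.8)]
cleaner [([0.495, 0.215, 0.077], 0.61), ([0.615, 0.042, 0.015], 0.21)]
solder_reel [([0.644, 0.221, 0.047], 0.87), ([0.617, 0.038, 0.013], 0.19)]
driver [([0.596, -0.292, 0.018], 0.63), ([0.463, 0.113, 0.059], 0.25), ([0.496, 0.215, 0.079], 0.17)]
fence_face [([0.615, 0.039, 0.016], 0.76), ([0.596, -0.293, 0.019], 0.2)]
stop_face [([0.618, 0.04, 0.016], 0.95), ([0.644, 0.22, 0.045], 0.69)]
```

View pics/top0.png

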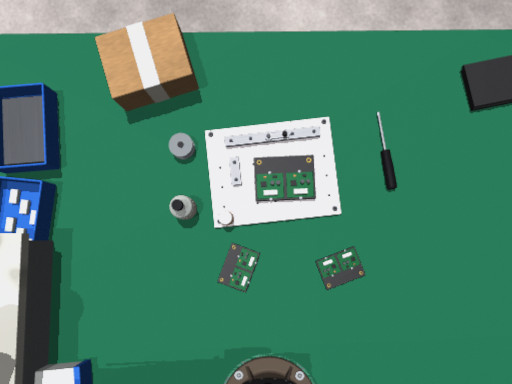

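View pics/scene0.png

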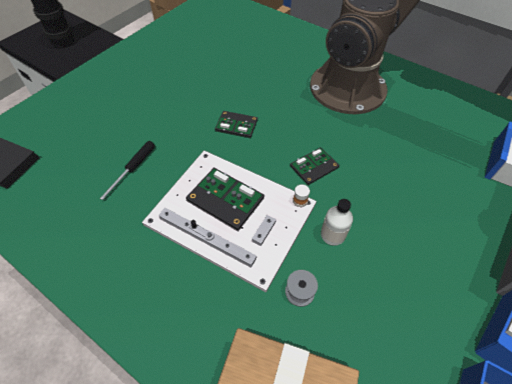

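```bash
python3 - <<'E'
import cv2
i=cv2.imread('pics/top0.png')[60:230,150:350]
cv2.imwrite('pics/crop0.png',cv2.resize(i,None,fx=3.5,fy=3.5,interpolation=cv2.INTER_CUBIC))
E
```

```text
(no output)
```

View pics/crop0.png

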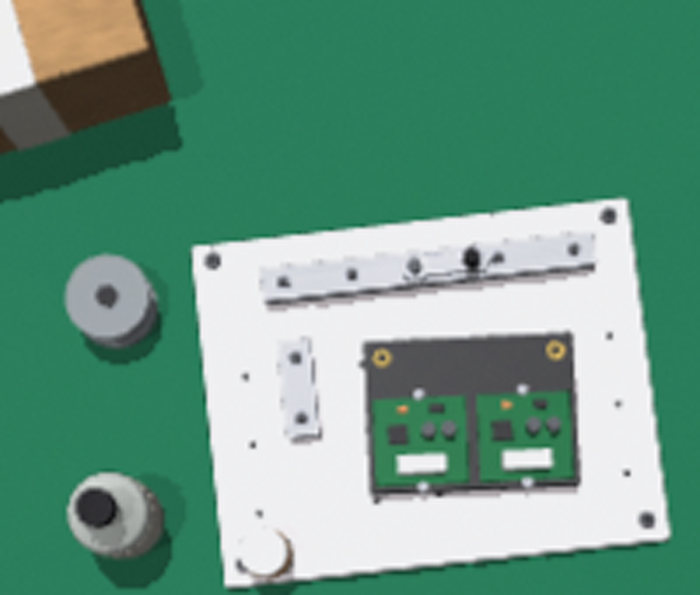

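Look-alikes (top view): small boards at (240,266) and (341,267) on the bench, and the large pallet on the plate at (285,180). The close crop confirms the third: it lies on the plate and is visibly the larger one. The clip peg is the black dot at (285,134), with its pivot at about (268,136). Next I fit the poses.

```bash
cat > h.py <<'E'
import numpy as np, cv2
from scipy.optimize import minimize
from scipy.spatial.transform import Rotation as R
from plant import get_state, optics
def rot(a): return R.from_euler('xyz',a,degrees=True).as_matrix()
def proj(d,P): 
    c=(np.atleast_2d(P)-d['origin'])@rot(d['attitude']); q=c@np.array(d['intrinsics']).T
    return q[:,:2]/q[:,2:]
def ray(d,uv,z):
    v=rot(d['attitude'])@np.linalg.inv(d['intrinsics'])@np.array([uv[0],uv[1],1.]); o=np.array(d['origin'])
    return o+v*(z-o[2])/v[2]
def box(p,lx,ly,z0,z1):
    c,s=np.cos(p[2]),np.sin(p[2])
    return np.array([[p[0]+c*a*lx/2-s*b*ly/2,p[1]+s*a*lx/2+c*b*ly/2,z] for a in(-1,1) for b in(-1,1) for z in(z0,z1)])
def fit(d,mask,p0,*dims):
    K=4; M=cv2.resize(mask.astype(np.uint8),None,fx=K,fy=K,interpolation=cv2.INTER_NEAREST)
    def cost(p):
        q=(proj(d,box(p,*dims))+.5)*K-.5
        m=np.zeros_like(M); cv2.fillConvexPoly(m,cv2.convexHull(np.round(q*16).astype(np.int32)),1,shift=4)
        return float((m!=M).sum())/K/K
    r=minimize(cost,p0,method='Nelder-Mead',options=dict(initial_simplex=np.array(p0)+np.array([[0,0,0],[.008,0,0],[0,.008,0],[0,0,.08]]),xatol=1e-5,fatol=.05))
    return r.x,r.fun
def hullmask(m):
    cs,_=cv2.findContours(m.astype(np.uint8),cv2.RETR_EXTERNAL,cv2.CHAIN_APPROX_NONE)
    c=max(cs,key=cv2.contourArea); o=np.zeros(m.shape,np.uint8); cv2.fillConvexPoly(o,cv2.convexHull(c),1); return o
def tofix(F,p): 
    c,s=np.cos(F[2]),np.sin(F[2]); return np.array([[c,s],[-s,c]])@(np.array(p[:2])-F[:2])
def toworld(F,p):
    c,s=np.cos(F[2]),np.sin(F[2]); return np.array([[c,-s],[s,c]])@np.array(p[:2])+F[:2]
def pallet(d,F,p0):
    # non-white pixels in the patch of plate where the pallet can be
    reg=np.zeros(d['img'].shape[:2],np.uint8)
    P=[list(toworld(F,q))+[.015] for q in((-100,-155),(73,-155),(73,79),(-90,79))] if 0 else [list(toworld(F,np.array(q)/1000))+[.015] for q in((-75,-140),(71,-140),(71,78),(-75,78))]
    cv2.fillConvexPoly(reg,np.round(proj(d,P)).astype(np.int32),1)
    dark=(d['img'].max(2)<120)&(reg>0)
    dark=cv2.morphologyEx(dark.astype(np.uint8),cv2.MORPH_OPEN,np.ones((5,5)))
    x,c=fit(d,hullmask(dark),p0,.11,.15,.015,.031); return x,c
E
python3 - <<'E'
from h import *
for cam in('top','scene'):
    d=optics.capture(cam); im=d['img'].astype(int)
    w=(im.min(2)>190)|((im.min(2)>130)&(im.max(2)-im.min(2)<30))
    n,l,st,ce=cv2.connectedComponentsWithStats(cv2.morphologyEx(w.astype(np.uint8),cv2.MORPH_OPEN,np.ones((3,3))))
    u=proj(d,[.59,.08,.015])[0].astype(int)
    F,c=fit(d,hullmask(l==l[u[1],u[0]]),[.59,.012,.09],.25,.32,0.0,.015)
    print(cam,'F',F.round(4),c)
    P,c=pallet(d,F,[.56,-.04,.05]); print('P',P.round(4),c,tofix(F,P).round(4),(P[2]-F[2]).round(3))
    for n in('clip_peg',):
      m=(im.max(2)<60).astype(np.uint8); g=toworld(F,[.087,-.03]); a,b=proj(d,[*g,.05])[0].astype(int)
      m[:b-16]=0;m[b+16:]=0;m[:,:a-22]=0;m[:,a+22:]=0
      n,l,st,ce=cv2.connectedComponentsWithStats(m); 
      for k in range(1,n): print('dark',st[k],ce[k].round(1),tofix(F,ray(d,ce[k],.052)).round(4))
E
```

```text
top F [ 0.5733 -0.0088  0.1084] 180.375
P [ 0.6106 -0.0386 -0.0018] 1625.0625 [ 0.0339 -0.0337] -0.11
dark [283 132   4   5  14] [284.3 134. ] [ 0.0839 -0.0399]
scene F [ 0.5698 -0.0094  0.1113] 599.375
P [ 0.5553 -0.0383  0.0504] 221.1875 [-0.0176 -0.0271] -0.061
dark [201 208  18  11  81] [212.  211.6] [ 0.0445 -0.0206]
dark [191 220   6   8  29] [193.2 224. ] [ 0.0907 -0.0381]
dark [186 223   1   1   1] [186. 223.] [ 0.0963 -0.053 ]
```

```bash
sed -i 's/<120)&(reg>0)/<110)\&(reg>0)/; s/P=\[list.* if 0 else /P=/; s/(71,-140),(71,78)/(66,-140),(66,72)/; s/(-75,78))\]/(-75,72))]/' h.py; python3 - <<'E'
from h import *
d=optics.capture('top'); 
uv=[(204.9,130.3),(329.1,116.9),(341.4,214.3),(215.1,227.7)]
W=np.array([ray(d,u,.015) for u in uv]); print(W.round(4),W.mean(0).round(4))
F=np.array([.5733,-.0088,.1084])
im=d['img'].copy()
for p0 in([.553,-.038,.05],[.545,-.045,.02]):
    P,c=pallet(d,F,p0); print('P',P.round(4),c,tofix(F,P).round(4),(P[2]-F[2]).round(3))
big=cv2.resize(im[100:240,190:350],None,fx=5,fy=4*1.0,interpolation=cv2.INTER_CUBIC)
S=lambda q:np.round((q-[190,100]+.5)*[5,4]).astype(np.int32)
cv2.polylines(big,[cv2.convexHull(S(proj(d,box(P,.11,.15,.015,.031))))],1,(255,0,0))
cv2.polylines(big,[cv2.convexHull(S(proj(d,box(F,.25,.32,0,.015))))],1,(255,0,255))
fb=[[*toworld(F,q),.033] for q in((.075,-.13),(.099,-.13),(.099,.11),(.075,.11))]
cv2.polylines(big,[S(proj(d,fb))],1,(0,0,255))
cv2.imwrite('pics/ov.png',big[:,:,::-1])
E
```

```text
[[ 0.6796  0.162   0.015 ]
 [ 0.7129 -0.1549  0.015 ]
 [ 0.4646 -0.1822  0.015 ]
 [ 0.4311  0.1337  0.015 ]] [ 0.572  -0.0104  0.015 ]
P [ 0.5606 -0.0403  0.0693] 1777.5625 [-0.016 -0.03 ] -0.039
P [ 0.596  -0.0427 -0.3392] 1764.1875 [ 0.0189 -0.0362] -0.448
```

View pics/ov.png

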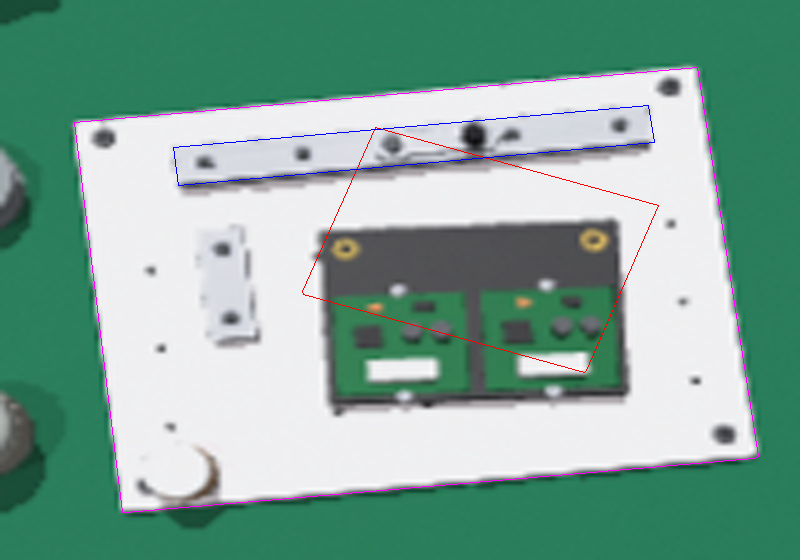

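```bash
sed -i "s/d\['img'\].max(2)<110/d['img'].min(2)<95/" h.py; python3 - <<'E'
from h import *
d=optics.capture('top'); 
F=np.array([.5733,-.0088,.1084])
for p0 in([.548,-.045,.04],[.543,-.04,.02]):
    P,c=pallet(d,F,p0); print('P',P.round(4),c,tofix(F,P).round(4),(P[2]-F[2]).round(3))
for q in((-.125,0),(-.05,-.04)):print(toworld(F,q))
E
```

```text
P [ 0.5551 -0.04    0.0427] 150.9375 [-0.0215 -0.029 ] -0.066
P [ 0.5547 -0.0397  0.0465] 149.8125 [-0.0218 -0.0287] -0.062
[ 0.44903369 -0.02232348]
[ 0.52792099 -0.05397461]
```

```bash
cat >> h.py <<'E'
F0=np.array([.5733,-.0088,.1084])
def go(fx,fy,z,yaw=0,F=F0):
    s=get_state(); T=rot(s['eef_rot']); g=np.array([*toworld(F,[fx/1e3,fy/1e3]),z])
    dt=(yaw+np.degrees(F[2])-s['eef_rot'][2]+180)%360-180
    print('slide',((g-s['tcp_pos'])@T/.15).round(3),'turn',round(-dt/90,4),'at fix',(tofix(F,s['tcp_pos'])*1e3).round(1),s['tcp_pos'][2].round(4))
E
python3 -c "
from h import *
go(-105,-29,.2)
for n,p in(('jar',(.462,.110)),):print(tofix(F0,p))"
```

```text
slide [3.126 4.01  0.027] turn -0.2338 at fix [-326.6  700.7] 0.2041
[-0.09779401  0.13014401]
```

Request:
send_rows(
  moves=[
    {"slide": [0.15,0.2,0],"turn": 0,"gripper": 0.6},
    {"slide": [0.3,0.4,0],"turn": 0,"gripper": 0.6},
    {"slide": [0.45,0.6,0],"turn": 0,"gripper": 0.6},
    {"slide": [0.62,0.8,0],"turn": 0,"gripper": 0.6},
    {"slide": [0.75,1,0],"turn": 0,"gripper": 0.6},
  ],
)

```text
time_s: 1.92
tcp_pos: [0.2439, 0.4769, 0.204]
eef_rot: [-180.0, -0.0, -14.8]
contact_force: [1.3, 0.5, 1.1]
gripper_width: 0.0597
gripper_force: 0.0
```

Request:
send_rows(
  moves=[
    {"slide": [0.15,0.2,0],"turn": 0,"gripper": 0.6},
    {"slide": [0.3,0.4,0],"turn": 0,"gripper": 0.6},
    {"slide": [0.45,0.6,0],"turn": 0,"gripper": 0.6},
    {"slide": [0.62,0.8,0],"turn": 0,"gripper": 0.6},
    {"slide": [0.75,1,0],"turn": 0,"gripper": 0.6},
  ],
)

```text
time_s: 2.33
tcp_pos: [0.3141, 0.3031, 0.2044]
eef_rot: [-180.0, -0.0, -14.8]
contact_force: [1.6, 0.3, 0.5]
gripper_width: 0.0527
gripper_force: 0.0
```

Request:
send_rows(
  moves=[
    {"slide": [0.15,0.2,0],"turn": 0,"gripper": 0.6},
    {"slide": [0.3,0.4,0],"turn": 0,"gripper": 0.6},
    {"slide": [0.45,0.6,0],"turn": 0,"gripper": 0.6},
    {"slide": [0.62,0.8,0],"turn": 0,"gripper": 0.6},
    {"slide": [0.75,1,0],"turn": 0,"gripper": 0.6},
  ],
)

```text
time_s: 2.75
tcp_pos: [0.3845, 0.1294, 0.2046]
eef_rot: [-179.9, -0.1, -14.8]
contact_force: [0.6, 1.2, 0.4]
gripper_width: 0.0528
gripper_force: 0.0
```

Request:
send_rows(
  moves=[
    {"slide": [0.17,0.2,0],"turn": -0.06,"gripper": 0.6},
    {"slide": [0.35,0.4,0],"turn": -0.12,"gripper": 0.6},
    {"slide": [0.52,0.6,0],"turn": -0.18,"gripper": 0.6},
    {"slide": [0.7,0.8,0],"turn": -0.234,"gripper": 0.6},
    {"slide": [0.8,0.9,0],"turn": -0.234,"gripper": 0.6},
  ],
)

```text
time_s: 3.17
tcp_pos: [0.4658, -0.032, 0.2045]
eef_rot: [-180.0, -0.1, 6.6]
contact_force: [0.7, 1.4, 0.6]
gripper_width: 0.0527
gripper_force: 0.0
```

```bash
python3 -c "
from h import *
go(-105,-29,.1);s=get_state();print(s['time_s'],s['eef_rot'],s['contact_force'],s['gripper_width'])"
```

```text
slide [0.028 0.117 0.697] turn 0.0038 at fix [-109.4  -11.5] 0.2045
3.1667 [-1.79984965e+02 -7.02399018e-02  6.55372334e+00] [0.65979618 1.37692561 0.60784519] 0.05274839074165499
```

Request:
send_rows(
  moves=[
    {"slide": [0.01,0.06,0.2],"turn": 0.004,"gripper": 0.6},
    {"slide": [0.01,0.12,0.4],"turn": 0.004,"gripper": 0.6},
    {"slide": [0.01,0.12,0.6],"turn": 0.004,"gripper": 0.6},
    {"slide": [0.01,0.12,0.8],"turn": 0.004,"gripper": 0.6},
    {"slide": [0.01,0.12,1.0],"turn": 0.004,"gripper": 0.6},
  ],
)

```text
time_s: 3.58
tcp_pos: [0.4688, -0.0483, 0.0531]
eef_rot: [-180.0, -0.1, 5.8]
contact_force: [0.5, -0.2, -0.7]
gripper_width: 0.0528
gripper_force: 0.0
```

Request:
send_rows(
  moves=[
    {"slide": [0,0,0.07],"turn": 0,"gripper": 0.6},
    {"slide": [0,0,0.14],"turn": 0,"gripper": 0.6},
    {"slide": [0,0,0.19],"turn": 0,"gripper": 0.6},
    {"slide": [0,0,0.21],"turn": 0,"gripper": 0.6},
    {"slide": [0,0,0.21],"turn": 0,"gripper": 0.6},
  ],
)

```text
time_s: 4.0
tcp_pos: [0.4686, -0.0479, 0.0223]
eef_rot: [180.0, 0.0, 5.9]
contact_force: [0.6, 0.4, -0.1]
gripper_width: 0.0521
gripper_force: 0.0
```

```bash
python3 - <<'E'
from h import *
go(-105,-29,.022);s=get_state();print(s['time_s'],s['contact_force'])
d=optics.capture('wrist'); cv2.imwrite('pics/w1.png',d['img'][:,:,::-1])
E
```

```text
slide [0.022 0.01  0.002] turn -0.0038 at fix [-108.3  -27.5] 0.0223
4.0 [ 0.60784083  0.39652027 -0.14145945]
```

View pics/w1.png

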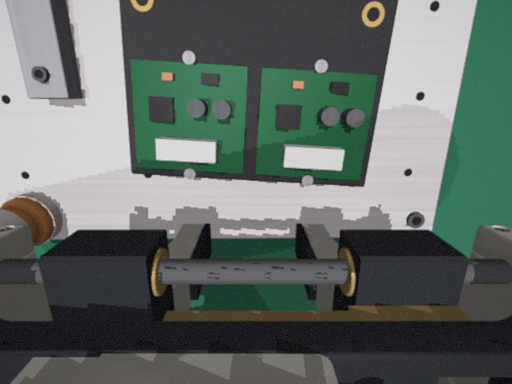

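The wrist view shows both fingers in the gap in front of the pallet's front edge (row ~180), with the jar (30,220) off to the left and clear. Now I push towards the fence.

Request:
send_rows(
  moves=[
    {"slide": [0.04,0,0],"turn": 0,"gripper": 0.6},
    {"slide": [0.08,0,0],"turn": 0,"gripper": 0.6},
    {"slide": [0.12,0,0],"turn": 0,"gripper": 0.6},
    {"slide": [0.15,0,0],"turn": -0.004,"gripper": 0.6},
    {"slide": [0.18,0,0],"turn": -0.004,"gripper": 0.6},
  ],
)

```text
time_s: 4.47
tcp_pos: [0.4965, -0.0449, 0.0228]
eef_rot: [-180.0, -0.0, 6.3]
contact_force: [0.5, -0.6, 0.5]
gripper_width: 0.0524
gripper_force: 0.0
```

Request:
send_rows(
  moves=[
    {"slide": [0.03,0,0],"turn": 0,"gripper": 0.6},
    {"slide": [0.06,0,0],"turn": 0,"gripper": 0.6},
    {"slide": [0.09,0,0],"turn": 0,"gripper": 0.6},
    {"slide": [0.12,0,0],"turn": 0,"gripper": 0.6},
    {"slide": [0.14,0,0],"turn": 0,"gripper": 0.6},
  ],
)

```text
time_s: 4.88
tcp_pos: [0.5171, -0.0427, 0.0225]
eef_rot: [180.0, -0.0, 6.2]
contact_force: [1.1, 0.2, -0.2]
gripper_width: 0.0527
gripper_force: 0.0
```

```bash
python3 - <<'E'
from h import *
go(-50,-29,.022);s=get_state();print(s['time_s'],s['contact_force'])
d=optics.capture('top'); cv2.imwrite('pics/t1.png',cv2.resize(d['img'][100:240,190:350,::-1],None,fx=5,fy=4,interpolation=cv2.INTER_CUBIC))
E
```

```text
slide [0.064 0.009 0.004] turn 0.0002 at fix [-59.5 -27.6] 0.0225
4.8833 [ 1.08330695  0.23011748 -0.22130453]
```

View pics/t1.png

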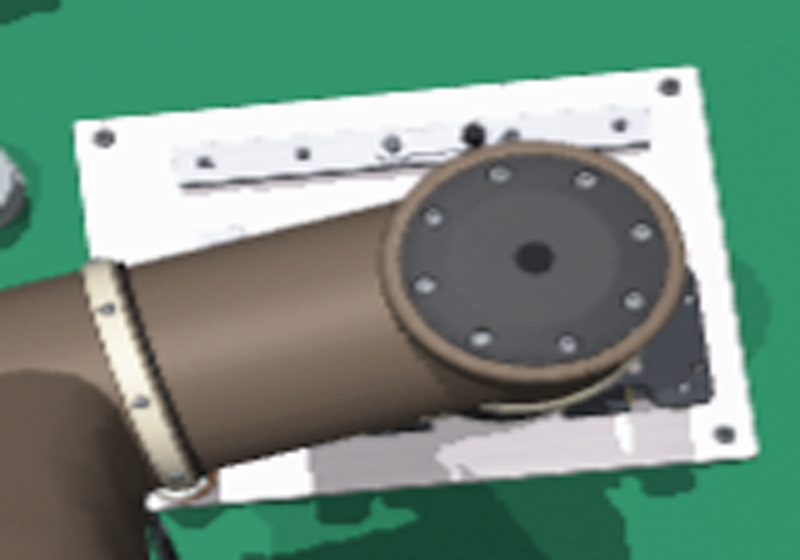

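The arm hides the pallet in the top view, so I use the wrist camera.

```bash
python3 - <<'E'
from h import *
d=optics.capture('wrist'); cv2.imwrite('pics/w2.png',d['img'][:,:,::-1])
print(d['origin'],d['attitude'],d['intrinsics'])
def fx(p,z): return proj(d,[*toworld(F0,np.array(p)/1e3),z/1e3])[0].round(0)
for n,p,z in(('fenceL',(75,110),33),('fenceR',(75,-130),33),('fence0',(75,0),33),('stopF',(-25,80),31),('stopB',(45,80),31)):print(n,fx(p,z))
E
```

```text
[ 0.59570698 -0.03526291  0.20307464] [ 1.62915975e+02  8.18553314e-03 -8.37211005e+01] [[278.68940254   0.         252.84950755]
 [  0.         278.68940254 189.80627062]
 [  0.           0.           1.        ]]
fenceL [-11.  -7.]
fenceR [446.  -6.]
fence0 [198.  -7.]
stopF [ 82. 177.]
stopB [60. 56.]
```

View pics/w2.png

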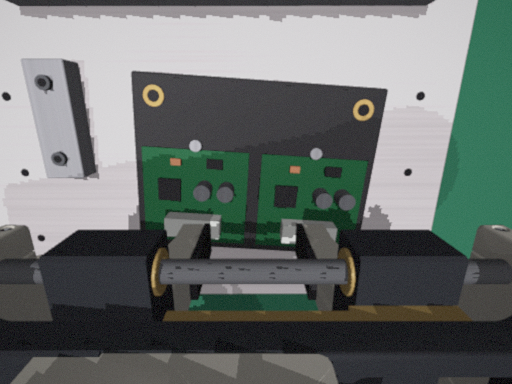

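```bash
cat >> h.py <<'E'
def wr(d,uv,z): return (tofix(F0,ray(d,uv,z))*1e3).round(1)
E
python3 - <<'E'
from h import *
d=optics.capture('wrist')
for n,uv,z in(('RL',(135,74),.031),('RR',(382,92),.031),('FL',(140,244),.031),('stop top corner B',(76,63),.031),('stop F',(93,178),.031),('fence bottom',(250,6),.015),('base st',(95,178),.015)):print(n,wr(d,uv,z))
c=d['img'][40:200,20:160,::-1]; cv2.imwrite('pics/w2c.png',cv2.resize(c,None,fx=4,fy=3.7,interpolation=cv2.INTER_CUBIC))
E
```

```text
RL [35.3 38.8]
RR [  25.7 -104. ]
FL [-73.   48.7]
stop top corner B [41.1 71.5]
stop F [-26.2  73.1]
fence bottom [ 73.9 -27. ]
base st [-30.4  81.2]
```

```bash
python3 - <<'E'
from h import *
d=optics.capture('wrist'); g=cv2.cvtColor(d['img'],cv2.COLOR_RGB2GRAY)
print(get_state()['time_s'])
print('row125',g[125,20:150:2].tolist()); print('row125r',g[125,360:400:2].tolist())
for c in(160,240,350): print(c,g[0:110:2,c].tolist())
E
```

```text
5.0833
row125 [209, 209, 210, 208, 210, 210, 208, 203, 176, 182, 179, 177, 178, 176, 175, 179, 178, 178, 176, 180, 179, 180, 179, 180, 176, 178, 176, 116, 56, 53, 53, 56, 54, 56, 87, 179, 196, 215, 214, 214, 215, 213, 215, 215, 216, 216, 215, 214, 214, 216, 216, 216, 216, 216, 215, 214, 217, 110, 70, 70, 67, 65, 68, 70, 69]
row125r [53, 51, 50, 50, 52, 56, 55, 57, 53, 48, 89, 198, 198, 198, 196, 197, 197, 196, 195, 194]
160 [53, 49, 133, 150, 149, 147, 150, 196, 212, 212, 210, 211, 212, 211, 212, 211, 211, 210, 212, 213, 213, 214, 214, 212, 210, 212, 212, 213, 213, 211, 212, 215, 215, 214, 216, 169, 65, 75, 75, 71, 69, 71, 65, 101, 182, 191, 190, 190, 189, 189, 189, 123, 67, 69, 72]
240 [55, 56, 143, 155, 152, 148, 153, 199, 212, 212, 212, 214, 213, 213, 214, 214, 214, 213, 216, 214, 214, 213, 213, 216, 214, 213, 213, 213, 213, 215, 215, 215, 213, 216, 212, 214, 215, 216, 162, 64, 72, 68, 65, 66, 63, 65, 67, 65, 69, 70, 67, 70, 67, 66, 68]
350 [57, 59, 142, 153, 151, 151, 152, 197, 211, 210, 211, 211, 213, 212, 212, 213, 211, 211, 212, 211, 213, 211, 212, 214, 215, 213, 214, 214, 213, 213, 214, 214, 214, 214, 215, 215, 215, 213, 215, 214, 217, 215, 133, 60, 66, 64, 61, 62, 63, 60, 64, 64, 62, 57, 59]
```

```bash
python3 - <<'E'
from h import *
d=optics.capture('wrist')
for n,uv,z in(('stoptop',(74,125),.031),('stopbase',(88.5,125),.015),('PL',(134,125),.031),('PR',(380.5,125),.031),('r160',(160,70.5),.031),('r350',(350,84),.031),('fence base',(160,3.5),.015),('fb',(350,3.5),.015)):print(n,wr(d,uv,z))
E
```

```text
stoptop [ 6.1 78.9]
stopbase [ 4.9 79.4]
PL [ 6.1 42.8]
PR [   6.2 -105.7]
r160 [36.5 24.2]
r350 [ 29.3 -84.9]
fence base [74.4 25.6]
fb [ 74.5 -85.6]
```

```bash
python3 - <<'E'
from h import *
d=optics.capture('wrist'); s=get_state(); T=rot(s['eef_rot'])
for o in((0,0,0),(.0095,.026,0),(.0095,.047,0),(.0095,-.026,0),(-.0095,.026,0),(.0095,.026,-.05)): print(o,proj(d,s['tcp_pos']+T@np.array(o))[0].round(0))
g=cv2.cvtColor(d['img'],cv2.COLOR_RGB2GRAY)
for c in(230,250,275): print(c,g[225:300:2,c].tolist())
c=d['img'][190:340,110:400,::-1]; cv2.imwrite('pics/w3c.png',cv2.resize(c,None,fx=2.7,fy=2.7,interpolation=cv2.INTER_CUBIC))
E
```

```text
(0, 0, 0) [251. 221.]
(0.0095, 0.026, 0) [289. 209.]
(0.0095, 0.047, 0) [319. 209.]
(0.0095, -0.026, 0) [214. 209.]
(-0.0095, 0.026, 0) [288. 234.]
(0.0095, 0.026, -0.05) [301. 243.]
230 [37, 34, 35, 37, 39, 67, 71, 66, 27, 34, 57, 125, 126, 129, 129, 128, 127, 64, 57, 78, 86, 98, 81, 101, 105, 105, 103, 105, 90, 86, 155, 161, 160, 157, 64, 47, 50, 51]
250 [32, 29, 33, 36, 33, 50, 52, 34, 34, 29, 9, 113, 127, 127, 128, 127, 130, 65, 59, 73, 89, 96, 100, 105, 82, 106, 80, 104, 93, 91, 159, 161, 161, 158, 64, 48, 53, 45]
275 [42, 45, 38, 29, 44, 70, 70, 64, 36, 36, 22, 32, 119, 127, 127, 126, 127, 68, 55, 76, 91, 95, 80, 103, 104, 102, 105, 104, 86, 89, 160, 162, 161, 154, 69, 61, 62, 65]
```

View pics/w3c.png

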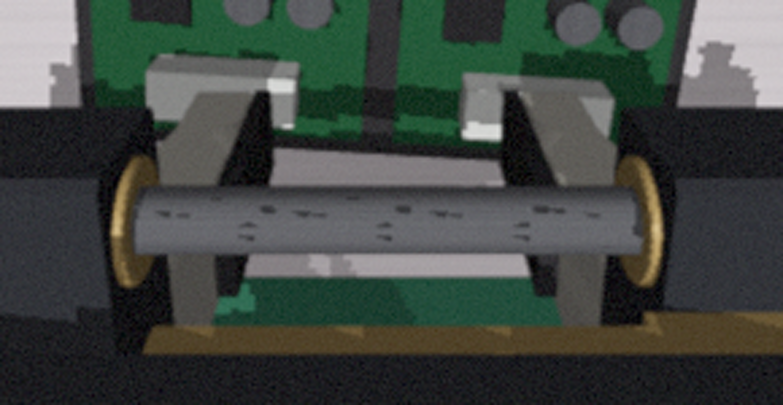

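The fingers have passed over the pallet, which has not moved: the tips ride higher when the gripper is open because of its linkage. I'll back off, shut the gripper and retry.

Request:
send_rows(
  moves=[
    {"slide": [-0.1,0,0],"turn": 0,"gripper": 0.6},
    {"slide": [-0.2,0,0],"turn": 0,"gripper": 0.6},
    {"slide": [-0.32,0.04,0],"turn": 0,"gripper": 0.6},
    {"slide": [-0.32,0.04,-0.06],"turn": 0,"gripper": 0},
    {"slide": [-0.32,0.04,-0.06],"turn": 0,"gripper": 0},
  ],
)

```text
time_s: 5.6
tcp_pos: [0.4694, -0.0541, 0.0328]
eef_rot: [-180.0, -0.1, 6.2]
contact_force: [0.8, -0.6, 0.3]
gripper_width: 0.0443
gripper_force: 0.0
```

Request:
send_rows(
  moves=[
    {"slide": [0,0,0],"turn": 0,"gripper": 0},
    {"slide": [0,0,0],"turn": 0,"gripper": 0},
    {"slide": [0,0,0],"turn": 0,"gripper": 0},
    {"slide": [0,0,0.03],"turn": 0,"gripper": 0},
    {"slide": [0,0,0.06],"turn": 0,"gripper": 0},
  ],
)

```text
time_s: 6.02
tcp_pos: [0.4697, -0.0539, 0.0221]
eef_rot: [-180.0, -0.0, 6.2]
contact_force: [-0.4, -0.1, 0.1]
gripper_width: 0.0118
gripper_force: 0.0
```

```bash
python3 - <<'E'
from h import *
go(-70,-29,.022); s=get_state(); print(s['contact_force'],s['gripper_width'])
d=optics.capture('wrist'); cv2.imwrite('pics/w4.png',d['img'][:,:,::-1])
E
```

```text
slide [ 0.253 -0.03   0.001] turn 0.0002 at fix [-107.9  -33.6] 0.0221
[-0.43374874 -0.14275875  0.05702271] 0.011756114021915221
```

View pics/w4.png

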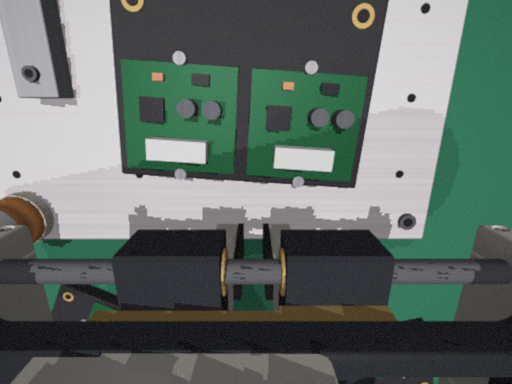

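```bash
cat >> h.py <<'E'
def wmeas():
    "rear edge x at two ys, left edge y, right edge y (fixture mm) from the wrist view"
    d=optics.capture('wrist'); g=cv2.cvtColor(d['img'],cv2.COLOR_RGB2GRAY).astype(int)
    def inside(q): 
        u=proj(d,[*toworld(F0,np.array(q)/1e3),.031])[0]; return u
    out={}
    def scan(q0,dq,n=400):
        # from q0 walk by dq mm: last bright before dark, along plane z=.031
        prev=None
        for k in range(n):
            q=np.array(q0)+np.array(dq)*k*.25; u=inside(q)
            if not(0<=u[0]<511 and 0<=u[1]<383): prev=None; continue
            v=cv2.getRectSubPix(g.astype(np.float32),(1,1),(float(u[0]),float(u[1])))[0,0]
            if prev is not None and prev>=125 and v<125: return q.round(1)
            prev=v
        return None
    out['rear']=[scan((71,y),(-1,0)) for y in(-95,-70,-45,-20,5,25,45)]
    out['left']=[scan((x,72),(0,-1)) for x in(-25,-5,15)]
    out['right']=[scan((x,-140),(0,1)) for x in(-25,-5,15)]
    for k,v in out.items(): print(k,[tuple(map(float,q)) if q is not None else None for q in v])
E
python3 -c "
from h import *
wmeas()"
```

```text
rear [(19.5, -95.0), (-12.2, -70.0), None, None, (-7.5, 5.0), (20.8, 25.0), (-24.0, 45.0)]
left [(-25.0, 44.8), (-5.0, 43.5), (15.0, 42.2)]
right [(-25.0, -129.2), (-5.0, -104.5), (15.0, -105.8)]
```

Request:
send_rows(
  moves=[
    {"slide": [0.04,0,0.01],"turn": 0,"gripper": 0},
    {"slide": [0.08,0,0.01],"turn": 0,"gripper": 0},
    {"slide": [0.12,0,0.01],"turn": 0,"gripper": 0},
    {"slide": [0.15,0,0.01],"turn": 0,"gripper": 0},
    {"slide": [0.18,0,0.01],"turn": 0,"gripper": 0},
  ],
)

```text
time_s: 6.53
tcp_pos: [0.4971, -0.0509, 0.0211]
eef_rot: [-180.0, -0.0, 6.2]
contact_force: [-0.2, 0.4, 0.7]
gripper_width: 0.0006
gripper_force: 0.0
```

Request:
send_rows(
  moves=[
    {"slide": [0.02,0,0],"turn": 0,"gripper": 0},
    {"slide": [0.04,0,0],"turn": 0,"gripper": 0},
    {"slide": [0.06,0,0],"turn": 0,"gripper": 0},
    {"slide": [0.08,0,0],"turn": 0,"gripper": 0},
    {"slide": [0.1,0,0],"turn": 0,"gripper": 0},
  ],
)

```text
time_s: 6.95
tcp_pos: [0.5114, -0.0494, 0.0211]
eef_rot: [-180.0, -0.0, 6.2]
contact_force: [-1.0, -0.3, -0.1]
gripper_width: 0.0007
gripper_force: 0.0
```

```bash
python3 -c "
from h import *
go(-50,-29,.02); print(get_state()['contact_force']);wmeas()"
```

```text
slide [ 0.106 -0.031  0.007] turn 0.0002 at fix [-65.9 -33.7] 0.0211
[-1.03071495 -0.26786883 -0.11816757]
rear [(28.8, -95.0), (30.2, -70.0), (32.0, -45.0), (33.5, -20.0), (35.2, 5.0), (36.5, 25.0), (-24.2, 45.0)]
left [(-25.0, 45.0), (-5.0, 43.5), (15.0, 42.2)]
right [(-25.0, -103.2), (-5.0, -104.8), (15.0, -106.0)]
```

```bash
python3 - <<'E'
from h import *
d=optics.capture('wrist'); g=cv2.cvtColor(d['img'],cv2.COLOR_RGB2GRAY)
for c in(150,180,210,300,330): print(c,g[200:262:2,c].tolist())
for y in(-75,-33,0):
  print(y,[proj(d,[*toworld(F0,np.array((x,y))/1e3),z])[0].round(0) for x,z in((-77,.031),(-77,.015))])
s=get_state();print(d['origin'],s['joints'],s['tcp_pos'], proj(d,s['tcp_pos'])[0])
d=optics.capture('top'); print(proj(d,[*toworld(F0,(-.066,-.034)),.03]))
d=optics.capture('scene');im=d['img']
u=proj(d,s['tcp_pos'])[0];print(u)
a,b=int(u[0]),int(u[1]);c=im[max(0,b-60):b+60,max(0,a-80):a+80,::-1]
cv2.imwrite('pics/s5.png',cv2.resize(c,None,fx=5,fy=5,interpolation=cv2.INTER_CUBIC))
E
```

```text
150 [67, 67, 72, 71, 68, 70, 58, 68, 67, 65, 55, 32, 31, 35, 43, 40, 29, 37, 29, 31, 26, 25, 28, 24, 29, 26, 29, 25, 43, 52, 47]
180 [71, 71, 76, 130, 126, 132, 207, 212, 210, 211, 211, 213, 174, 135, 139, 45, 16, 20, 22, 20, 34, 29, 27, 30, 23, 26, 30, 31, 49, 49, 47]
210 [71, 71, 68, 82, 115, 91, 72, 72, 72, 70, 75, 74, 63, 52, 39, 24, 24, 30, 28, 28, 26, 29, 28, 27, 26, 30, 29, 21, 45, 47, 41]
300 [67, 73, 70, 74, 69, 40, 73, 100, 96, 106, 136, 137, 136, 138, 134, 46, 26, 28, 32, 28, 31, 31, 18, 29, 27, 29, 15, 23, 45, 50, 50]
330 [40, 71, 66, 72, 68, 69, 64, 66, 69, 68, 68, 51, 36, 32, 38, 23, 34, 27, 21, 29, 23, 31, 27, 22, 33, 33, 22, 23, 50, 43, 47]
-75 [array([312., 243.]), array([307., 233.])]
-33 [array([250., 243.]), array([250., 233.])]
0 [array([202., 243.]), array([206., 232.])]
[ 0.59021195 -0.04190258  0.20169369] [ 1.64038788e+01  1.69827137e+01 -3.25181927e+01  7.11180483e-03
 -4.04810695e+01  7.98247789e+01] [ 0.51170064 -0.04933284  0.02111149] [251.18228233 221.61893032]
[[288.45956174 195.15504348]]
[232.85836496 183.69207518]
```

View pics/s5.png

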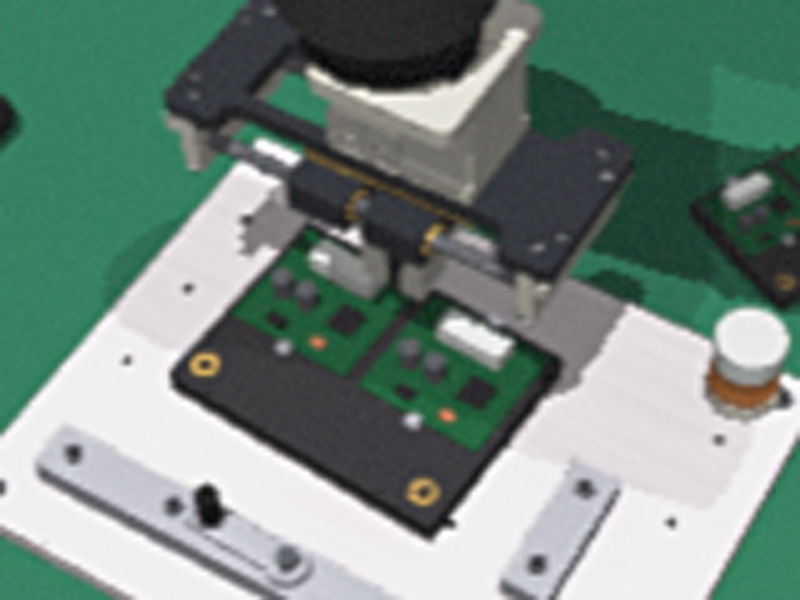

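The crop shows the shut fingers at the pallet's front edge (415,290), too coarse to tell whether they are over it or behind it. I check that with projections.

```bash
python3 - <<'E'
from h import *
d=optics.capture('scene'); s=get_state(); u=proj(d,s['tcp_pos'])[0];a,b=int(u[0]),int(u[1])
S=lambda q:((proj(d,q)[0]-[a-80,b-60]+.5)*5).round(0)
P=np.array([*toworld(F0,[-.0216,-.029]),F0[2]-.066])
print('box',[ (S(q)) for q in box(P,.11,.15,.031,.031)[::2]])
f=lambda x,y,z:np.array([*toworld(F0,np.array([x,y])/1e3),z])
print('edge at y-33',S(f(-77,-33,.031)),'bolt stop',S(f(10,80,.031)),'peg',S(f(84,-40,.05)))
for z in(.0,.01,.02,.03,.05): print(z,S(s['tcp_pos']+[0,0,z]))
c=d['img'][b-60:b+60,a-80:a+80]
g=cv2.cvtColor(c,cv2.COLOR_RGB2GRAY)
for r in range(50,68): print(r,g[r,68:96].tolist())
E
```

```text
box [array([303., 218.]), array([559., 356.]), array([159., 370.]), array([425., 527.])]
edge at y-33 [414. 278.] bolt stop [531. 516.] peg [205. 502.]
0.0 [403. 305.]
0.01 [402. 293.]
0.02 [401. 280.]
0.03 [400. 267.]
0.05 [399. 241.]
50 [113, 67, 60, 88, 111, 115, 110, 87, 52, 37, 31, 43, 42, 38, 32, 45, 66, 76, 72, 75, 84, 101, 107, 115, 113, 99, 108, 129]
51 [138, 125, 105, 102, 110, 115, 116, 105, 70, 36, 32, 37, 40, 38, 29, 29, 47, 79, 89, 87, 85, 94, 95, 98, 96, 98, 113, 112]
52 [137, 138, 137, 126, 115, 108, 113, 104, 70, 26, 27, 40, 64, 62, 45, 39, 61, 79, 92, 94, 113, 146, 139, 99, 87, 106, 116, 118]
53 [137, 137, 140, 130, 115, 111, 112, 110, 82, 28, 23, 70, 102, 107, 88, 77, 87, 94, 95, 102, 117, 131, 133, 130, 131, 117, 89, 90]
54 [137, 137, 138, 129, 120, 112, 112, 114, 86, 31, 42, 89, 113, 117, 114, 106, 98, 92, 95, 112, 125, 131, 127, 128, 129, 129, 119, 102]
55 [123, 129, 141, 139, 135, 119, 112, 124, 103, 36, 52, 95, 114, 113, 110, 102, 93, 93, 103, 118, 126, 127, 127, 127, 129, 127, 129, 128]
56 [116, 119, 127, 136, 133, 118, 103, 97, 69, 36, 55, 96, 116, 112, 109,
[... 734 characters left out ...]
1, 58, 38, 33, 34, 36, 39, 43, 42, 40, 53, 92, 125, 120, 82, 54, 55, 80, 108]
63 [43, 41, 39, 43, 58, 69, 70, 73, 71, 66, 53, 48, 39, 44, 39, 39, 42, 46, 45, 92, 144, 167, 166, 161, 135, 79, 52, 62]
64 [44, 45, 39, 44, 62, 73, 71, 72, 62, 52, 53, 55, 58, 55, 47, 46, 44, 38, 73, 135, 216, 246, 244, 243, 220, 161, 137, 98]
65 [43, 40, 54, 64, 71, 69, 71, 65, 56, 50, 55, 58, 66, 75, 69, 65, 59, 53, 102, 183, 235, 241, 239, 238, 240, 241, 245, 215]
66 [44, 46, 58, 69, 72, 69, 67, 55, 53, 54, 54, 66, 71, 68, 72, 71, 69, 73, 123, 155, 182, 221, 235, 236, 236, 237, 240, 241]
67 [54, 61, 72, 75, 70, 73, 58, 51, 53, 53, 65, 72, 79, 80, 74, 68, 68, 72, 119, 147, 150, 153, 181, 221, 234, 236, 235, 237]
```

The cameras agree that the pallet hasn't moved, and that the tips are over its front edge. So the real tips seem to sit higher than the reported TCP. I back off and feel for the plate in small, guarded steps.

Request:
send_rows(
  moves=[
    {"slide": [-0.1,0,0],"turn": 0,"gripper": 0},
    {"slide": [-0.2,0,0],"turn": 0,"gripper": 0},
    {"slide": [-0.28,0,0],"turn": 0,"gripper": 0},
    {"slide": [-0.28,0,0.015],"turn": 0,"gripper": 0},
    {"slide": [-0.28,0,0.027],"turn": 0,"gripper": 0},
  ],
)

```text
time_s: 7.62
tcp_pos: [0.4693, -0.0539, 0.0172]
eef_rot: [-180.0, -0.0, 6.2]
contact_force: [0.6, -0.6, 0.0]
gripper_width: 0.0003
gripper_force: 0.0
```

```bash
python3 - <<'E'
from h import *
go(-70,-29,.015); print(get_state()['contact_force'])
d=optics.capture('wrist'); g=cv2.cvtColor(d['img'],cv2.COLOR_RGB2GRAY)
for c in(228,235,243,252,262,270,277): print(c,g[196:250:2,c].tolist())
s=get_state();T=rot(s['eef_rot'])
for o in((0,0,0),(.0095,0,0),(.005,0,0),(.0,0,-.01),(.005,0,-.01),(.0095,0,-.01)):print(o,proj(d,s['tcp_pos']+T@np.array(o))[0].round(0))
E
```

```text
slide [ 0.255 -0.031  0.015] turn 0.0004 at fix [-108.2  -33.6] 0.0172
[ 0.58389595 -0.5972665   0.02640236]
228 [202, 200, 199, 202, 203, 200, 199, 136, 128, 129, 127, 130, 129, 129, 96, 88, 93, 37, 25, 24, 28, 30, 24, 26, 19, 34, 35]
235 [201, 200, 199, 205, 202, 200, 130, 130, 127, 127, 128, 128, 129, 129, 101, 94, 93, 35, 33, 25, 23, 28, 33, 36, 30, 29, 20]
243 [202, 198, 202, 204, 203, 200, 162, 133, 131, 126, 128, 129, 127, 131, 101, 93, 93, 94, 96, 93, 86, 86, 89, 94, 91, 92, 81]
252 [202, 197, 201, 203, 204, 202, 200, 205, 163, 123, 134, 134, 129, 126, 62, 65, 64, 68, 66, 69, 65, 68, 64, 35, 23, 36, 27]
262 [202, 198, 200, 205, 205, 201, 200, 185, 166, 166, 166, 146, 129, 127, 100, 95, 94, 96, 95, 90, 84, 86, 84, 91, 90, 95, 87]
270 [201, 198, 200, 203, 204, 201, 199, 134, 130, 129, 129, 127, 129, 130, 102, 89, 92, 34, 29, 25, 34, 23, 22, 29, 30, 21, 28]
277 [200, 198, 200, 204, 204, 200, 126, 133, 127, 131, 131, 131, 129, 126, 102, 91, 89, 35, 27, 30, 27, 24, 32, 28, 32, 27, 16]
(0, 0, 0) [251. 220.]
(0.0095, 0, 0) [251. 208.]
(0.005, 0, 0) [251. 214.]
(0.0, 0, -0.01) [251. 226.]
(0.005, 0, -0.01) [251. 219.]
(0.0095, 0, -0.01) [251. 213.]
```

Request:
send_rows(
  moves=[
    {"slide": [0,0,0.007],"turn": 0,"gripper": 0},
    {"slide": [0,0,0.014],"turn": 0,"gripper": 0},
    {"slide": [0,0,0.02],"turn": 0,"gripper": 0},
    {"slide": [0,0,0.02],"turn": 0,"gripper": 0},
    {"slide": [0,0,0.02],"turn": 0,"gripper": 0},
  ],
)

```text
time_s: 8.08
tcp_pos: [0.4695, -0.054, 0.0139]
eef_rot: [180.0, 0.0, 6.2]
contact_force: [0.4, 1.2, -1.5]
gripper_width: 0.0005
gripper_force: 0.0
```

Request:
send_rows(
  moves=[
    {"slide": [0,0,0.007],"turn": 0,"gripper": 0},
    {"slide": [0,0,0.014],"turn": 0,"gripper": 0},
    {"slide": [0,0,0.02],"turn": 0,"gripper": 0},
    {"slide": [0,0,0.02],"turn": 0,"gripper": 0},
    {"slide": [0,0,0.02],"turn": 0,"gripper": 0},
  ],
)

```text
time_s: 8.5
tcp_pos: [0.4694, -0.054, 0.0109]
eef_rot: [180.0, 0.0, 6.2]
contact_force: [0.2, 0.4, -0.7]
gripper_width: 0.0009
gripper_force: 0.0
```

Request:
send_rows(
  moves=[
    {"slide": [0,0,0.007],"turn": 0,"gripper": 0},
    {"slide": [0,0,0.014],"turn": 0,"gripper": 0},
    {"slide": [0,0,0.02],"turn": 0,"gripper": 0},
    {"slide": [0,0,0.02],"turn": 0,"gripper": 0},
    {"slide": [0,0,0.02],"turn": 0,"gripper": 0},
  ],
)

```text
time_s: 8.92
tcp_pos: [0.4694, -0.054, 0.0079]
eef_rot: [180.0, 0.0, 6.2]
contact_force: [-0.7, 0.2, 0.1]
gripper_width: -0.0
gripper_force: 0.0
```

```bash
python3 - <<'E'
from h import *
go(-70,-29,.015); print(get_state()['contact_force'])
d=optics.capture('wrist'); g=cv2.cvtColor(d['img'],cv2.COLOR_RGB2GRAY)
for c in(228,235,243,252,262,270,277): print(c,g[196:250:2,c].tolist())
d=optics.capture('scene'); g=cv2.cvtColor(d['img'],cv2.COLOR_RGB2GRAY)
u=proj(d,get_state()['tcp_pos'])[0]; print(u)
f=lambda x,y,z:proj(d,[*toworld(F0,np.array([x,y])/1e3),z])[0].round(1)
print('edge',f(-77,-33,.031),'tip points z15',f(-108,-33,.015),'z25',f(-108,-33,.025),'z40',f(-108,-33,.04))
E
```

```text
slide [ 0.255 -0.031 -0.047] turn 0.0002 at fix [-108.2  -33.7] 0.0079
[-0.66580187  0.22619549  0.13450878]
228 [200, 204, 202, 199, 199, 203, 191, 128, 125, 130, 131, 129, 127, 125, 101, 93, 93, 30, 35, 27, 22, 26, 31, 30, 35, 32, 17]
235 [200, 203, 201, 200, 198, 204, 202, 131, 125, 125, 131, 129, 127, 130, 99, 91, 91, 28, 21, 28, 36, 22, 34, 26, 37, 29, 23]
243 [201, 202, 203, 198, 200, 204, 184, 143, 124, 130, 130, 127, 128, 127, 100, 96, 96, 92, 94, 93, 86, 90, 86, 92, 90, 93, 77]
252 [199, 201, 201, 199, 199, 201, 193, 184, 183, 204, 204, 128, 130, 130, 64, 64, 64, 65, 61, 62, 67, 60, 68, 67, 64, 69, 34]
262 [198, 201, 202, 198, 198, 202, 205, 202, 198, 203, 204, 201, 167, 128, 106, 91, 93, 93, 93, 94, 83, 88, 89, 92, 91, 93, 83]
270 [200, 201, 200, 198, 200, 204, 166, 130, 127, 126, 131, 128, 130, 125, 99, 94, 92, 36, 30, 35, 27, 28, 27, 25, 34, 20, 21]
277 [198, 199, 202, 202, 199, 203, 204, 132, 123, 131, 129, 127, 131, 129, 102, 91, 93, 29, 20, 25, 23, 29, 24, 33, 20, 31, 31]
[241.90295602 174.97367682]
edge [235.4 178.1] tip points z15 [242.1 173.4] z25 [242.  170.9] z40 [241.9 167.1]
```

Request:
send_rows(
  moves=[
    {"slide": [0,0,0.007],"turn": 0,"gripper": 0},
    {"slide": [0,0,0.014],"turn": 0,"gripper": 0},
    {"slide": [0,0,0.02],"turn": 0,"gripper": 0},
    {"slide": [0,0,0.02],"turn": 0,"gripper": 0},
    {"slide": [0,0,0.02],"turn": 0,"gripper": 0},
  ],
)

```text
time_s: 9.43
tcp_pos: [0.4693, -0.054, 0.0049]
eef_rot: [180.0, 0.0, 6.2]
contact_force: [-0.3, -0.1, -0.6]
gripper_width: 0.0006
gripper_force: 0.0
```

```bash
python3 - <<'E'
from h import *
# true tip height: compare finger tip in the scene and wrist views
d=optics.capture('scene'); s=get_state(); u=proj(d,s['tcp_pos'])[0]; print(s['tcp_pos'],s['contact_force'],u)
g=cv2.cvtColor(d['img'],cv2.COLOR_RGB2GRAY); a,b=map(int,u)
for r in range(b-16,b+8): print(r,g[r,a-12:a+12].tolist())
E
```

```text
[ 0.46938624 -0.05398233  0.00497651] [0.81106659 0.40188442 0.12104658] [241.93437817 175.70261599]
159 [37, 38, 28, 41, 74, 73, 36, 34, 44, 54, 55, 62, 52, 57, 59, 58, 52, 55, 51, 60, 60, 45, 33, 65]
160 [50, 36, 33, 60, 97, 92, 41, 32, 38, 41, 42, 54, 54, 58, 56, 58, 56, 53, 52, 94, 100, 65, 45, 78]
161 [90, 72, 59, 74, 99, 89, 39, 34, 38, 35, 36, 33, 42, 49, 55, 56, 54, 49, 73, 86, 81, 75, 68, 82]
162 [128, 107, 96, 92, 102, 90, 45, 34, 37, 33, 37, 36, 37, 36, 37, 50, 50, 56, 118, 136, 111, 105, 99, 85]
163 [129, 133, 131, 109, 104, 103, 85, 60, 48, 32, 39, 36, 41, 36, 34, 35, 34, 54, 75, 101, 121, 107, 105, 113]
164 [144, 137, 144, 132, 127, 118, 109, 102, 88, 61, 37, 36, 36, 34, 38, 34, 44, 88, 102, 74, 76, 83, 103, 126]
165 [201, 183, 187, 135, 129, 119, 108, 113, 117, 95, 49, 36, 40, 40, 40, 33, 30, 50, 65, 72, 77, 67, 69, 87]
166 [185, 134, 131, 128, 124, 117, 111, 114, 116, 93, 45, 25, 54, 67, 53, 44, 34, 36, 51, 76, 86, 72, 58, 59]
167 [127, 123, 121, 125, 123, 118, 106, 109, 112, 87, 44, 23, 53, 92, 105, 84, 64, 55, 78, 93, 89, 72, 59, 57]
168 [131, 124, 125, 127, 127, 11
[... 1044 characters left out ...]
77 [69, 58, 71, 116, 184, 224, 228, 227, 224, 224, 223, 198, 137, 118, 120, 124, 123, 124, 124, 125, 126, 125, 126, 122]
178 [68, 61, 57, 57, 75, 140, 202, 223, 226, 225, 224, 224, 193, 148, 131, 121, 120, 122, 125, 123, 124, 124, 125, 125]
179 [71, 71, 67, 64, 55, 61, 93, 147, 198, 222, 227, 229, 227, 227, 196, 150, 143, 135, 119, 121, 123, 120, 122, 132]
180 [68, 68, 70, 69, 69, 62, 53, 56, 89, 146, 196, 224, 228, 230, 227, 225, 229, 197, 149, 133, 119, 135, 151, 192]
181 [64, 69, 71, 69, 71, 65, 53, 45, 48, 59, 94, 140, 201, 226, 228, 228, 227, 226, 229, 195, 139, 181, 230, 230]
182 [69, 68, 69, 71, 65, 55, 50, 48, 52, 51, 53, 58, 88, 140, 198, 228, 229, 227, 227, 227, 197, 194, 225, 225]
```

No contact yet. The views put the true tip about 20 mm above the reported TCP, so at reported z 0.002 it should be about 6 mm above the plate. I go there and push.

Request:
send_rows(
  moves=[
    {"slide": [0.02,0,0.01],"turn": 0,"gripper": 0},
    {"slide": [0.06,0,0.02],"turn": 0,"gripper": 0},
    {"slide": [0.1,0,0.02],"turn": 0,"gripper": 0},
    {"slide": [0.13,0,0.02],"turn": 0,"gripper": 0},
    {"slide": [0.16,0,0.02],"turn": 0,"gripper": 0},
  ],
)

```text
time_s: 9.9
tcp_pos: [0.493, -0.0516, 0.0017]
eef_rot: [180.0, 0.1, 6.2]
contact_force: [-3.6, -0.1, 0.8]
gripper_width: 0.0002
gripper_force: 1.6
```

Request:
send_rows(
  moves=[
    {"slide": [0.02,0,0],"turn": 0,"gripper": 0},
    {"slide": [0.04,0,0],"turn": 0,"gripper": 0},
    {"slide": [0.06,0,0],"turn": 0,"gripper": 0},
    {"slide": [0.08,0,0],"turn": 0,"gripper": 0},
    {"slide": [0.1,0,0],"turn": 0,"gripper": 0},
  ],
)

```text
time_s: 10.32
tcp_pos: [0.5083, -0.0497, 0.0019]
eef_rot: [-180.0, 0.0, 6.2]
contact_force: [-1.7, 0.1, -1.4]
gripper_width: 0.0005
gripper_force: 1.1
```

```bash
python3 -c "
from h import *
go(-50,-29,.002); print(get_state()['contact_force']);wmeas()"
```

```text
slide [ 0.127 -0.031 -0.001] turn 0.0002 at fix [-69.1 -33.7] 0.0019
[-1.71415376  0.09242095 -1.3698103 ]
rear [(49.8, -95.0), (50.0, -70.0), (50.0, -45.0), (50.2, -20.0), (50.2, 5.0), (50.5, 25.0), (50.5, 45.0)]
left [(-25.0, 47.8), (-5.0, 47.5), (15.0, 47.5)]
right [(-25.0, -100.2), (-5.0, -100.5), (15.0, -100.5)]
```

Pushing works now, and the pallet has squared up: rear edge at x≈50, left end at y≈47.5. On to about 5 mm short of the fence.

Request:
send_rows(
  moves=[
    {"slide": [0.03,-0.007,0],"turn": 0,"gripper": 0},
    {"slide": [0.06,-0.007,0],"turn": 0,"gripper": 0},
    {"slide": [0.09,-0.007,0],"turn": 0,"gripper": 0},
    {"slide": [0.12,-0.007,0],"turn": 0,"gripper": 0},
    {"slide": [0.133,-0.007,0],"turn": 0,"gripper": 0},
  ],
)

```text
time_s: 10.78
tcp_pos: [0.529, -0.0463, 0.002]
eef_rot: [180.0, -0.0, 6.2]
contact_force: [-1.2, 0.3, -0.4]
gripper_width: 0.0003
gripper_force: 1.2
```

```bash
python3 -c "
from h import *
wmeas();go(20,-145,.06)"
```

```text
rear [None, None, None, None, None, (18.0, 25.0), None]
left [(-25.0, 49.0), (-5.0, 49.2), (15.0, 49.2)]
right [(-25.0, -99.0), (-5.0, -99.0), (15.0, -98.8)]
slide [ 0.453  0.75  -0.386] turn 0.0004 at fix [-48.  -32.5] 0.002
```

Request:
send_rows(
  moves=[
    {"slide": [-0.1,0,0],"turn": 0,"gripper": 0},
    {"slide": [-0.12,0,-0.18],"turn": 0,"gripper": 0},
    {"slide": [-0.12,0.1,-0.4],"turn": 0,"gripper": 0},
    {"slide": [-0.05,0.35,-0.4],"turn": 0,"gripper": 0},
    {"slide": [0.1,0.55,-0.4],"turn": 0,"gripper": 0},
  ],
)

```text
time_s: 11.25
tcp_pos: [0.5534, -0.1274, 0.0655]
eef_rot: [180.0, -0.4, 6.4]
contact_force: [-0.6, 0.4, -1.1]
gripper_width: 0.0001
gripper_force: 0.0
```

Request:
send_rows(
  moves=[
    {"slide": [0.15,0.13,0],"turn": 0,"gripper": 0},
    {"slide": [0.32,0.14,0],"turn": 0,"gripper": 0},
    {"slide": [0.32,0.14,0.15],"turn": 0,"gripper": 0},
    {"slide": [0.32,0.14,0.3],"turn": 0,"gripper": 0},
    {"slide": [0.32,0.14,0.4],"turn": 0,"gripper": 0},
  ],
)

```text
time_s: 11.67
tcp_pos: [0.6024, -0.1427, 0.0005]
eef_rot: [-180.0, -0.0, 6.2]
contact_force: [-1.2, 0.1, -0.6]
gripper_width: 0.0006
gripper_force: 0.0
```

```bash
sed -i 's/scan((71,y)/scan((74,y)/' h.py; python3 -c "
from h import *
go(15,-120,.002);print(get_state()['contact_force']); wmeas()
d=optics.capture('top');im=d['img'].copy()
P,c=pallet(d,F0,[*toworld(F0,[.016,-.025]),F0[2]]);print(tofix(F0,P),P[2]-F0[2],c)"
```

```text
slide [ 0.004 -0.109 -0.01 ] turn -0.0002 at fix [  14.4 -136.3] 0.0005
[-1.19887842  0.12242118 -0.5534145 ]
rear [None, None, None, None, (23.5, 5.0), None, None]
left [None, None, None]
right [None, (-5.0, -130.0), None]
[ 0.00761687 -0.00308136] 0.00932641893827968 1408.3125
```

Request:
send_rows(
  moves=[
    {"slide": [0,-0.04,0],"turn": 0,"gripper": 0},
    {"slide": [0,-0.08,0],"turn": 0,"gripper": 0},
    {"slide": [0,-0.12,0],"turn": 0,"gripper": 0},
    {"slide": [0,-0.15,0],"turn": 0,"gripper": 0},
    {"slide": [0,-0.18,0],"turn": 0,"gripper": 0},
  ],
)

```text
time_s: 12.18
tcp_pos: [0.5997, -0.1152, 0.0034]
eef_rot: [180.0, -0.1, 6.3]
contact_force: [-0.6, -3.1, 3.6]
gripper_width: 0.0006
gripper_force: 2.2
```

```bash
python3 - <<'E'
from h import *
go(15,-95,.002);print(get_state()['contact_force'])
d=optics.capture('wrist'); g=cv2.cvtColor(d['img'],cv2.COLOR_RGB2GRAY)
f=lambda x,y,z:proj(d,[*toworld(F0,np.array([x,y])/1e3),z])[0].round(0)
print('stop',f(10,80,.031),'rear R if y-85',f(70,-85,.031),f(30,-85,.031),'left',f(40,65,.031))
for r in(130,150,165,180,195): print(r,g[r,0:400:6].tolist())
E
```

```text
slide [ 0.002 -0.091  0.009] turn 0.0009 at fix [  14.7 -108.7] 0.0034
[-0.63795558 -3.11402671  3.63389328]
stop [-58. 246.] rear R if y-85 [208. 148.] [211. 216.] left [-48. 199.]
130 [156, 159, 166, 174, 177, 168, 148, 118, 166, 178, 163, 172, 182, 188, 137, 35, 35, 36, 17, 18, 21, 98, 143, 166, 103, 165, 165, 168, 170, 170, 184, 186, 185, 164, 164, 172, 174, 188, 168, 166, 167, 169, 173, 173, 169, 168, 169, 166, 174, 208, 208, 209, 208, 209, 207, 210, 201, 87, 85, 89, 88, 91, 92, 92, 90, 87, 91]
150 [46, 50, 50, 49, 50, 55, 54, 46, 41, 52, 53, 53, 53, 50, 49, 54, 58, 57, 55, 51, 57, 57, 55, 52, 53, 56, 57, 51, 57, 60, 60, 57, 45, 58, 53, 58, 53, 50, 173, 212, 213, 213, 212, 211, 211, 212, 211, 210, 211, 210, 210, 211, 209, 209, 210, 209, 147, 85, 89, 91, 89, 88, 92, 91, 90, 89, 89]
165 [48, 49, 50, 55, 44, 48, 54, 51, 50, 49, 53, 49, 52, 46, 55, 52, 55, 52, 56, 54, 53, 55, 56, 56, 57, 53, 56, 61, 52, 52, 54, 55, 151, 41, 33, 160, 56, 53, 192, 210, 211, 210, 211, 211, 211, 211, 211, 210, 209, 210, 208, 210, 209, 211, 210, 211, 90, 90, 90, 88, 89, 84, 88, 89, 88, 90, 91]
180 [47, 48, 51, 52, 48, 51, 49, 50, 51, 54, 49, 53, 58, 49, 52, 54, 56, 49, 56, 55, 60, 57, 58, 55, 54, 57, 49, 52, 54, 58, 51, 58, 55, 56, 55, 50, 52, 60, 111, 208, 209, 208, 208, 208, 206, 206, 209, 208, 208, 207, 209, 207, 208, 209, 207, 209, 89, 91, 90, 90, 86, 93, 90, 90, 87, 87, 88]
195 [51, 41, 43, 49, 48, 48, 48, 54, 54, 57, 51, 54, 51, 49, 56, 54, 52, 55, 58, 52, 53, 55, 51, 54, 56, 54, 60, 58, 58, 57, 53, 61, 57, 57, 55, 49, 57, 61, 161, 211, 212, 213, 211, 211, 212, 211, 209, 209, 210, 211, 209, 209, 210, 212, 210, 210, 87, 90, 90, 88, 92, 93, 88, 89, 85, 87, 84]
```

```bash
cat >> h.py <<'E'
def redge():
    "right end y and rear-edge x of the pallet seen from the right side"
    d=optics.capture('wrist'); g=cv2.cvtColor(d['img'],cv2.COLOR_RGB2GRAY)
    def sub(a): 
        k=np.where((a[:-1]<115)&(a[1:]>=115))[0]; k=int(k[-1]); return k+(115-int(a[k]))/(int(a[k+1])-int(a[k]))
    for r in (165,180,195): 
        a=g[r,150:325].astype(int); print('R',wr(d,(150+sub(a),r),.031),end=' ')
    print()
    for c in (40,80,120,160,200): # gap between fence face and pallet
        print(c,g[136:156,c].tolist())
    f=lambda x,y,z:proj(d,[*toworld(F0,np.array([x,y])/1e3),z])[0].round(1)
    print('fence top/base, rear70,rear75:',[f(x,-110,z)[1] for x,z in((75,.033),(75,.015),(70,.031),(75,.031))])
    s=get_state(); print((tofix(F0,s['tcp_pos'])*1e3).round(1),s['tcp_pos'][2],s['contact_force'].round(1),s['time_s'])
E
python3 -c "
from h import *
redge()"
```

```text
R [ 60.6 -94.7] R [ 52.  -94.3] R [ 43.  -94.8] 
40 [155, 156, 160, 137, 124, 84, 39, 28, 35, 41, 53, 51, 52, 51, 50, 53, 49, 51, 48, 55]
80 [164, 164, 162, 139, 125, 88, 37, 30, 36, 48, 52, 57, 55, 52, 57, 60, 59, 53, 57, 55]
120 [95, 99, 97, 89, 114, 91, 40, 21, 27, 40, 53, 54, 52, 57, 48, 49, 53, 56, 56, 57]
160 [164, 165, 166, 136, 127, 91, 45, 25, 36, 43, 52, 53, 53, 55, 53, 54, 58, 53, 54, 57]
200 [164, 165, 162, 140, 130, 88, 41, 25, 28, 48, 50, 59, 60, 55, 58, 57, 57, 59, 56, 57]
fence top/base, rear70,rear75: [np.float64(139.5), np.float64(135.9), np.float64(148.3), np.float64(139.1)]
[  14.4 -108.2] 0.002880548552002045 [0.2 0.1 0.6] 12.2833
```

Request:
send_rows(
  moves=[
    {"slide": [0,-0.015,-0.005],"turn": 0,"gripper": 0},
    {"slide": [0,-0.03,-0.005],"turn": 0,"gripper": 0},
    {"slide": [0,-0.045,-0.005],"turn": 0,"gripper": 0},
    {"slide": [0,-0.055,-0.005],"turn": 0,"gripper": 0},
    {"slide": [0,-0.06,-0.005],"turn": 0,"gripper": 0},
  ],
)

```text
time_s: 12.7
tcp_pos: [0.598, -0.1068, 0.0029]
eef_rot: [180.0, -0.0, 6.2]
contact_force: [0.5, -2.7, 1.7]
gripper_width: 0.0005
gripper_force: 1.8
```

```bash
python3 -c "
from h import *
redge()"
```

```text
R [ 60.1 -87.1] R [ 51.4 -87. ] R [ 42.5 -86.9] 
40 [163, 161, 142, 104, 48, 30, 11, 40, 45, 46, 50, 49, 44, 51, 51, 49, 52, 55, 46, 52]
80 [163, 164, 139, 126, 83, 23, 29, 38, 46, 52, 50, 53, 51, 51, 53, 56, 48, 55, 55, 58]
120 [166, 164, 139, 131, 87, 39, 15, 35, 50, 51, 50, 56, 61, 57, 54, 54, 56, 56, 56, 50]
160 [163, 162, 141, 128, 90, 42, 24, 25, 47, 53, 49, 56, 58, 59, 56, 57, 51, 60, 55, 55]
200 [167, 163, 132, 128, 104, 51, 20, 23, 43, 55, 59, 57, 57, 56, 60, 55, 56, 62, 52, 52]
fence top/base, rear70,rear75: [np.float64(138.4), np.float64(134.8), np.float64(147.2), np.float64(137.9)]
[  14.  -100.1] 0.0029055983943083036 [-0.6 -3.3  2.7] 12.75
```

Request:
send_rows(
  moves=[
    {"slide": [0,-0.02,0],"turn": 0,"gripper": 0},
    {"slide": [0,-0.04,0],"turn": 0,"gripper": 0},
    {"slide": [0,-0.06,0],"turn": 0,"gripper": 0},
    {"slide": [0,-0.075,0],"turn": 0,"gripper": 0},
    {"slide": [0,-0.085,0],"turn": 0,"gripper": 0},
  ],
)

```text
time_s: 13.17
tcp_pos: [0.5964, -0.0937, 0.0027]
eef_rot: [-180.0, 0.0, 6.2]
contact_force: [-0.2, -3.8, 2.4]
gripper_width: 0.0006
gripper_force: 1.8
```

Request:
send_rows(
  moves=[
    {"slide": [0,-0.005,0],"turn": 0,"gripper": 0},
    {"slide": [0,-0.01,0],"turn": 0,"gripper": 0},
    {"slide": [0,-0.013,0],"turn": 0,"gripper": 0},
    {"slide": [0,-0.016,0],"turn": 0,"gripper": 0},
    {"slide": [0,-0.018,0],"turn": 0,"gripper": 0},
  ],
)

```text
time_s: 13.58
tcp_pos: [0.5963, -0.0923, 0.0028]
eef_rot: [179.9, 0.0, 6.2]
contact_force: [1.7, -9.8, 1.5]
gripper_width: 0.0005
gripper_force: 5.0
```

```bash
python3 -c "
from h import *
redge()"
```

```text
R [ 60.  -72.8] R [ 51.4 -72.7] R [ 42.4 -72.8] 
40 [179, 178, 154, 94, 31, 21, 25, 39, 50, 53, 52, 48, 50, 55, 55, 48, 49, 53, 51, 52]
80 [180, 178, 152, 92, 39, 14, 36, 42, 50, 50, 57, 56, 57, 52, 56, 57, 49, 53, 50, 49]
120 [182, 180, 147, 96, 51, 10, 22, 35, 52, 49, 55, 54, 59, 54, 52, 50, 57, 51, 54, 55]
160 [95, 95, 98, 121, 85, 28, 27, 21, 35, 50, 55, 55, 50, 57, 58, 58, 58, 58, 56, 58]
200 [183, 176, 144, 127, 92, 38, 27, 29, 41, 51, 57, 60, 58, 60, 62, 57, 51, 55, 56, 59]
fence top/base, rear70,rear75: [np.float64(138.3), np.float64(134.7), np.float64(147.1), np.float64(137.8)]
[ 13.8 -85.5] 0.002821677906643026 [ 1.  -9.4  1. ] 13.6333
```

Force rose to 9.8 N, so the left end is on the stop. Now I go round to the front for the fence push.

Request:
send_rows(
  moves=[
    {"slide": [0,0.06,0],"turn": 0,"gripper": 0},
    {"slide": [0,0.12,-0.1],"turn": 0,"gripper": 0},
    {"slide": [0,0.12,-0.35],"turn": 0,"gripper": 0},
    {"slide": [-0.1,-0.02,-0.4],"turn": 0,"gripper": 0},
    {"slide": [-0.3,-0.15,-0.4],"turn": 0,"gripper": 0},
  ],
)

```text
time_s: 14.05
tcp_pos: [0.5531, -0.0735, 0.0651]
eef_rot: [-180.0, -0.4, 6.2]
contact_force: [-0.1, 1.7, -0.2]
gripper_width: 0.0005
gripper_force: 0.0
```

Request:
send_rows(
  moves=[
    {"slide": [-0.15,-0.2,0],"turn": 0,"gripper": 0},
    {"slide": [-0.28,-0.42,0],"turn": 0,"gripper": 0},
    {"slide": [-0.28,-0.42,0.15],"turn": 0,"gripper": 0},
    {"slide": [-0.28,-0.42,0.3],"turn": 0,"gripper": 0},
    {"slide": [-0.28,-0.42,0.4],"turn": 0,"gripper": 0},
  ],
)

```text
time_s: 14.47
tcp_pos: [0.4995, -0.015, 0.0017]
eef_rot: [-179.9, 0.0, 6.3]
contact_force: [-0.2, 0.2, -1.6]
gripper_width: 0.0008
gripper_force: 0.0
```

```bash
python3 -c "
from h import *
go(-50,3,.002); print(get_state()['contact_force']);wmeas()"
```

```text
slide [ 0.16  -0.008 -0.002] turn 0.001 at fix [-74.    1.8] 0.0017
[-0.21422267  0.16666224 -1.56292354]
rear [None, (-1.8, -70.0), None, (19.5, -20.0), None, None, (31.5, 45.0)]
left [(-25.0, 25.8), None, None]
right [(-25.0, -69.8), (-5.0, -70.0), (15.0, -70.0)]
```

Request:
send_rows(
  moves=[
    {"slide": [0.05,0,0],"turn": 0,"gripper": 0},
    {"slide": [0.1,0,0],"turn": 0,"gripper": 0},
    {"slide": [0.135,0,0],"turn": 0,"gripper": 0},
    {"slide": [0.155,0,0],"turn": 0,"gripper": 0},
    {"slide": [0.17,0,0],"turn": 0,"gripper": 0},
  ],
)

```text
time_s: 14.93
tcp_pos: [0.5265, -0.0132, 0.0034]
eef_rot: [-180.0, -0.0, 6.2]
contact_force: [-4.6, 0.5, 3.5]
gripper_width: 0.0004
gripper_force: 2.6
```

Request:
send_rows(
  moves=[
    {"slide": [0.005,0,0],"turn": 0,"gripper": 0},
    {"slide": [0.01,0,0],"turn": 0,"gripper": 0},
    {"slide": [0.014,0,0],"turn": 0,"gripper": 0},
    {"slide": [0.017,0,0],"turn": 0,"gripper": 0},
    {"slide": [0.02,0,0],"turn": 0,"gripper": 0},
  ],
)

```text
time_s: 15.35
tcp_pos: [0.5278, -0.0131, 0.0026]
eef_rot: [180.0, 0.1, 6.2]
contact_force: [-5.8, -1.0, 3.7]
gripper_width: 0.0004
gripper_force: 2.8
```

Request:
send_rows(
  moves=[
    {"slide": [0.003,0,0],"turn": 0,"gripper": 0},
    {"slide": [0.006,0,0],"turn": 0,"gripper": 0},
    {"slide": [0.008,0,0],"turn": 0,"gripper": 0},
    {"slide": [0.01,0,0],"turn": 0,"gripper": 0},
    {"slide": [0.01,0,0],"turn": 0,"gripper": 0},
  ],
)

```text
time_s: 15.77
tcp_pos: [0.5282, -0.0134, 0.0023]
eef_rot: [180.0, 0.2, 6.2]
contact_force: [-6.9, -1.7, 4.3]
gripper_width: 0.0003
gripper_force: 3.6
```

```bash
python3 - <<'E'
from h import *
go(-50,3,.002); print(get_state()['contact_force'])
d=optics.capture('wrist'); g=cv2.cvtColor(d['img'],cv2.COLOR_RGB2GRAY)
f=lambda x,y,z:proj(d,[*toworld(F0,np.array([x,y])/1e3),z])[0].round(1)
print('pred rear75',f(75,-60,.031),f(75,60,.031),'left80',f(20,80,.031),f(-20,80,.031), 'fence top',f(75,0,.033),f(75,0,.015))
for y in(-60,-30,30,60):
    u=f(75,y,.031); print(y,u,g[int(u[1])-8:int(u[1])+10,int(u[0])].tolist() if 8<u[1] else None)
for x in(-20,0,20):
    u=f(x,80,.031); print(x,u,g[int(u[1]),int(u[0])-8:int(u[0])+12].tolist())
E
```

```text
slide [-0.031 -0.018  0.002] turn -0.0001 at fix [-45.3   0.3] 0.0023
[-6.86577937 -1.6590895   4.28461946]
pred rear75 [377.5  12.4] [125.   12.2] left80 [101.5 130.1] [112.7 200.8] fence top [251.2  11. ] [251.4  21.7]
-60 [377.5  12.4] [173, 172, 170, 173, 173, 175, 166, 144, 105, 69, 43, 38, 54, 62, 59, 61, 61, 62]
-30 [314.3  12.4] [163, 176, 176, 174, 177, 177, 168, 151, 114, 70, 47, 43, 49, 60, 58, 66, 60, 59]
30 [188.1  12.3] [174, 173, 173, 177, 176, 176, 173, 154, 120, 76, 54, 57, 61, 59, 61, 66, 63, 67]
60 [125.   12.2] [170, 170, 172, 172, 176, 173, 172, 155, 122, 79, 57, 54, 56, 59, 58, 57, 60, 65]
-20 [112.7 200.8] [160, 158, 158, 156, 158, 156, 159, 159, 160, 148, 121, 78, 46, 51, 55, 45, 52, 55, 51, 64]
0 [107.3 166.8] [179, 181, 180, 179, 181, 180, 182, 183, 177, 159, 112, 62, 54, 61, 64, 63, 62, 65, 73, 84]
20 [101.5 130.1] [182, 182, 183, 182, 182, 182, 185, 186, 182, 167, 131, 81, 50, 57, 64, 63, 62, 62, 67, 82]
```

The pallet is essentially flush, with a gap of about 1 mm on the right. One more nudge on the right half will close it.

Request:
send_rows(
  moves=[
    {"slide": [-0.05,0,0],"turn": 0,"gripper": 0},
    {"slide": [-0.05,0.2,0],"turn": 0,"gripper": 0},
    {"slide": [-0.05,0.3,0],"turn": 0,"gripper": 0},
    {"slide": [-0.03,0.3,0],"turn": 0,"gripper": 0},
    {"slide": [-0.01,0.3,0],"turn": 0,"gripper": 0},
  ],
)

```text
time_s: 16.23
tcp_pos: [0.5335, -0.0582, 0.0029]
eef_rot: [180.0, -0.0, 6.2]
contact_force: [-9.1, -3.2, 4.8]
gripper_width: 0.0003
gripper_force: 4.8
```

Request:
send_rows(
  moves=[
    {"slide": [0.005,0,0],"turn": 0,"gripper": 0},
    {"slide": [0.01,0,0],"turn": 0,"gripper": 0},
    {"slide": [0.014,0,0],"turn": 0,"gripper": 0},
    {"slide": [0.017,0,0],"turn": 0,"gripper": 0},
    {"slide": [0.02,0,0],"turn": 0,"gripper": 0},
  ],
)

```text
time_s: 16.65
tcp_pos: [0.5331, -0.0575, 0.002]
eef_rot: [180.0, 0.4, 6.2]
contact_force: [-10.8, -1.9, 6.4]
gripper_width: 0.0007
gripper_force: 5.2
```

```bash
python3 - <<'E'
from h import *
go(-50,3,.002); print(get_state()['contact_force'])
d=optics.capture('wrist'); g=cv2.cvtColor(d['img'],cv2.COLOR_RGB2GRAY)
f=lambda x,y,z:proj(d,[*toworld(F0,np.array([x,y])/1e3),z])[0].round(1)
for y in(-65,-60,-30,30,60):
    u=f(75,y,.031); print(y,u,g[int(u[1])-8:int(u[1])+10,int(u[0])].tolist() if 8<u[1] else None)
for x in(-20,0,20):
    u=f(x,80,.031); print(x,u,g[int(u[1]),max(0,int(u[0])-8):int(u[0])+12].tolist())
# clip peg in wrist view
c=d['img']; 
print(f(84,-40,.0605),f(87,0,.0385))
E
```

```text
slide [-0.031 -0.314  0.   ] turn -0.0 at fix [-45.3 -44.1] 0.002
[-10.81931191  -1.92141479   6.35056603]
-65 [294.7  12.4] [174, 174, 174, 175, 178, 176, 167, 144, 103, 68, 49, 55, 72, 78, 81, 77, 80, 78]
-60 [284.1  12.4] [178, 173, 173, 176, 178, 180, 167, 146, 109, 64, 48, 57, 69, 79, 79, 78, 77, 82]
-30 [220.7  12.3] [164, 176, 177, 176, 179, 177, 170, 150, 113, 72, 45, 41, 60, 73, 77, 73, 70, 74]
30 [93.9 12.2] [174, 173, 172, 171, 173, 173, 170, 150, 116, 76, 42, 50, 50, 57, 67, 67, 63, 59]
60 [30.5 12.2] [167, 164, 162, 167, 163, 168, 163, 147, 116, 76, 49, 52, 46, 52, 56, 60, 56, 58]
-20 [ 35.2 201.2] [157, 155, 157, 155, 152, 155, 157, 157, 152, 143, 110, 70, 48, 48, 45, 50, 50, 62, 65, 67]
0 [ 26.7 167.2] [173, 174, 175, 174, 175, 174, 173, 176, 178, 168, 142, 103, 57, 53, 56, 56, 57, 63, 73, 81]
20 [ 17.6 130.4] [176, 175, 174, 176, 173, 173, 178, 178, 175, 164, 133, 91, 53, 50, 61, 58, 55, 57, 70, 77]
[238.5 -41.1] [148.9 -24.7]
```

The pallet is home: at 10.8 N the rear and left edges are both closed up. Now for the clip: I raise the hand, go behind the peg on the right, and turn 45°.

Request:
send_rows(
  moves=[
    {"slide": [-0.06,0,0],"turn": 0,"gripper": 0},
    {"slide": [-0.1,0,-0.15],"turn": 0,"gripper": 0},
    {"slide": [-0.1,0,-0.4],"turn": 0,"gripper": 0},
    {"slide": [0.1,0.06,-0.42],"turn": 0.07,"gripper": 0},
    {"slide": [0.35,0.12,-0.42],"turn": 0.14,"gripper": 0},
  ],
)

```text
time_s: 17.12
tcp_pos: [0.5928, -0.0682, 0.0704]
eef_rot: [-179.9, -0.5, -6.5]
contact_force: [0.8, 1.1, 0.2]
gripper_width: 0.0005
gripper_force: 0.0
```

```bash
python3 -c "
from h import *
go(99,-63,.065,-45)"
```

```text
slide [ 0.562 -0.114  0.041] turn 0.3585 at fix [ 12.9 -61.1] 0.0704
```

Request:
send_rows(
  moves=[
    {"slide": [0.12,-0.02,0],"turn": 0.075,"gripper": 0},
    {"slide": [0.24,-0.04,0],"turn": 0.15,"gripper": 0},
    {"slide": [0.36,-0.07,0],"turn": 0.225,"gripper": 0},
    {"slide": [0.47,-0.09,0],"turn": 0.3,"gripper": 0},
    {"slide": [0.57,-0.1,0],"turn": 0.36,"gripper": 0},
  ],
)

```text
time_s: 17.53
tcp_pos: [0.6792, -0.0628, 0.0659]
eef_rot: [-179.9, -0.1, -39.1]
contact_force: [0.8, -0.4, 0.1]
gripper_width: 0.0004
gripper_force: 0.0
```

```bash
python3 - <<'E'
from h import *
go(99,-63,.03,-45)
for cam in('top','scene'):
    d=optics.capture(cam); g=cv2.cvtColor(d['img'],cv2.COLOR_RGB2GRAY)
    print(cam,[([round(float(v),4) for v in tofix(F0,r['location'])],round(r['p'],2)) for n in('clip_peg','clip') for r in optics.look_for(cam,n)])
    f=lambda x,y,z:proj(d,[*toworld(F0,np.array([x,y])/1e3),z])[0]
    print('peg pred',f(84,-40,.05)); u=f(84,-40,.05).astype(int); print(g[u[1]-6:u[1]+7,u[0]-7:u[0]+8])
E
```

```text
slide [-0.012 -0.007  0.239] turn -0.0031 at fix [ 99.5 -65.1] 0.0659
top [([0.0827, -0.0222], 0.59), ([0.0201, 0.005], 0.39), ([-0.0401, -0.0563], 0.67)]
peg pred [284.31549408 134.10909876]
[[171 171 172 171 171 170 164 149 155 212 224 135  45  40  40]
 [168 169 169 169 168 168 169 158 138 143 150  88  35  38  39]
 [146 147 152 149 164 152 124  99  98 121  90  43  27  31  43]
 [128 129 132 129 137 110  65  37  52  83 106  92  49  23  34]
 [130 127 126 130 131  81  31  25  23  47 108 119  94  58  32]
 [129 128 126 129 128  74  23  25  26  40 106 123 119  84  44]
 [125 126 125 126 114  59  19  25  23  53 108 123 124  96  61]
 [125 126 126 126 121  81  34  15  15  73 113 124 123 117  99]
 [126 127 127 127 128 118  82  64  62 103 118 123 125 124 121]
 [124 120 117 114 111 106  94  87  81  98 111 121 124 123 123]
 [121 123 121 119 117 115 116 117 117 124 124 117 111  98  83]
 [132 131 120 112  99  89  82  78  84  88  85  75  68  59  46]
 [ 86  85  76  69  58  52  45  40  43  42  43  40  41  41  39]]
scene [([0.0889, -0.0043], 0.6)]
peg pred [193.47403067 222.96143441]
[[ 66  63  62  58  62  82  90  73  57  62  64  52  42  45  45]
 [ 60  64  63  57  77 108 115  92  61  62  64  54  47  44  42]
 [ 61  63  63  61  62  82  85  69  60  62  62  58  49  45  47]
 [ 60  56  62  62  63  64  63  60  64  59  65  56  47  47  46]
 [ 56  58  55  60  68  63  64  71  64  63  60  56  44  44  43]
 [ 94  94  82  61  66  68  67  71  76  73  59  48  40  41  44]
 [113 110  90  66  70  72  72  79  74  59  46  30  69  77  44]
 [ 78  76  72  74  70  57  54  44  41  40  28  50 132 137  56]
 [ 66  51  50  44  40  41  36  30  37  44  47  77 130 128  62]
 [ 36  34  34  37  41  45  49  60  75  86 101 122 140 134  82]
 [ 42  47  55  61  79  92 101 121 140 138 139 141 134 128 103]
 [ 86  91 113 129 128 127 124 122 116 113 120 123 126 121 109]
 [143 141 140 133 132 121 104  82  88 108 125 122 124 121 110]]
```

Request:
send_rows(
  moves=[
    {"slide": [0,0,0.12],"turn": 0,"gripper": 0},
    {"slide": [0,0,0.24],"turn": 0,"gripper": 0},
    {"slide": [0,0,0.24],"turn": 0,"gripper": 0},
    {"slide": [-0.03,0,0.24],"turn": 0,"gripper": 0},
    {"slide": [-0.06,0,0.24],"turn": 0,"gripper": 0},
  ],
)

```text
time_s: 18.25
tcp_pos: [0.6705, -0.0582, 0.0307]
eef_rot: [-180.0, -0.0, -38.7]
contact_force: [-0.4, 0.2, 1.1]
gripper_width: 0.0008
gripper_force: 0.0
```

Request:
send_rows(
  moves=[
    {"slide": [-0.02,0,0],"turn": 0,"gripper": 0},
    {"slide": [-0.04,0,0],"turn": 0,"gripper": 0},
    {"slide": [-0.06,0,0],"turn": 0,"gripper": 0},
    {"slide": [-0.08,0,0],"turn": 0,"gripper": 0},
    {"slide": [-0.1,0,0],"turn": 0,"gripper": 0},
  ],
)

```text
time_s: 18.67
tcp_pos: [0.6592, -0.0502, 0.0313]
eef_rot: [-180.0, -0.1, -38.8]
contact_force: [1.8, -3.4, 0.7]
gripper_width: 0.0001
gripper_force: 1.7
```

```bash
python3 - <<'E'
from h import *
go(52.2,-16.2,.03,-45)
for cam in('top','scene'):
    d=optics.capture(cam)
    print(cam,[([round(float(v),4) for v in tofix(F0,r['location'])],round(r['p'],2)) for n in('clip_peg','clip') for r in optics.look_for(cam,n)])
    f=lambda x,y,z:proj(d,[*toworld(F0,np.array([x,y])/1e3),z])[0]
    u=f(84,-40,.05).astype(int); print(cv2.cvtColor(d['img'],cv2.COLOR_RGB2GRAY)[u[1]-6:u[1]+9,u[0]-9:u[0]+8] if cam=='top' else '')
E
```

```text
slide [-0.297 -0.026  0.008] turn 0.0002 at fix [ 80.9 -50.4] 0.0313
top [([-0.0445, -0.0409], 0.74), ([0.0843, -0.0049], 0.55)]
[[ 32  26  24  24  25  25  25  26  26  24  25  25  24  26  25  26  25]
 [ 38  32  27  24  26  26  25  23  26  25  25  24  25  27  26  26  27]
 [ 39  38  38  31  25  26  24  26  26  25  25  27  25  26  26  25  26]
 [ 39  40  42  34  27  24  26  25  27  24  25  25  24  24  26  27  26]
 [ 40  39  39  39  34  37  29  26  25  27  26  26  24  26  27  27  26]
 [ 40  38  39  40  37  47  44  31  27  27  25  24  26  27  26  24  26]
 [ 39  39  39  40  39  44  40  55  45  30  25  24  27  25  26  25  25]
 [ 32  37  39  40  40  40  85  72  66  83  90  64  35  26  27  26  27]
 [ 30  31  37  37  39  66  76  73  74  80  87  94  85  55  60  56  36]
 [ 79  40  30  37  43  86  78  75  81  62  54  66  63  42  45  54  44]
 [115  81  38  28  36 103  88  55  72  53  40  38  38  35  30  34  39]
 [126 116  92  51  74 115  80  45  52  43  41  40  40  40  39  32  28]
 [111 126 127 113 115 123  87  47  40  41  39  41  40  39  39  38  33]
 [ 69  78  91 109 129 132  86  41  35  38  39  40  39  40  40  40  39]
 [ 40  37  47  66  82  85  58  31  28  36  39  39  39  47  49  49  50]]
scene [([-0.094, 0.1335], 0.45)]
```

Request:
send_rows(
  moves=[
    {"slide": [-0.03,-0.01,0],"turn": 0,"gripper": 0},
    {"slide": [-0.06,-0.02,0],"turn": 0,"gripper": 0},
    {"slide": [-0.09,-0.03,0],"turn": 0,"gripper": 0},
    {"slide": [-0.12,-0.03,0],"turn": 0,"gripper": 0},
    {"slide": [-0.15,-0.03,0],"turn": 0,"gripper": 0},
  ],
)

```text
time_s: 19.38
tcp_pos: [0.643, -0.0312, 0.0295]
eef_rot: [179.9, 0.0, -38.8]
contact_force: [0.0, -3.4, 0.0]
gripper_width: 0.0008
gripper_force: 1.2
```

Request:
send_rows(
  moves=[
    {"slide": [-0.025,0,0],"turn": 0,"gripper": 0},
    {"slide": [-0.05,0,0],"turn": 0,"gripper": 0},
    {"slide": [-0.075,0,0],"turn": 0,"gripper": 0},
    {"slide": [-0.095,0,0],"turn": 0,"gripper": 0},
    {"slide": [-0.11,0,0],"turn": 0,"gripper": 0},
  ],
)

```text
time_s: 19.8
tcp_pos: [0.6329, -0.0199, 0.0303]
eef_rot: [-179.8, -0.1, -38.7]
contact_force: [7.5, 0.6, -3.7]
gripper_width: 0.0004
gripper_force: 3.2
```

```bash
python3 - <<'E'
from h import *
go(52.2,-16.2,.03,-45);print(get_state()['contact_force'])
d=optics.capture('wrist'); g=cv2.cvtColor(d['img'],cv2.COLOR_RGB2GRAY)
print([(o,proj(d,[*toworld(F0,np.array(o[:2])/1e3),o[2]])[0].round(0)) for o in((87,0,.0385),(47,0,.0605),(63,-32,.06))])
d=optics.capture('scene')
print([([round(float(v),4) for v in tofix(F0,r['location'])],round(r['p'],2)) for n in('clip_peg','clip') for r in optics.look_for('scene',n)])
E
```

```text
slide [-0.033  0.021  0.002] turn 0.0006 at fix [ 58.  -17.5] 0.0303
[ 7.5244849   0.5761446  -3.70761007]
[((87, 0, 0.0385), array([201., 216.])), ((47, 0, 0.0605), array([243., 272.])), ((63, -32, 0.06), array([261., 221.]))]
[([-0.0965, 0.1313], 0.49)]
```

Request:
send_rows(
  moves=[
    {"slide": [0.0,-0.01,0],"turn": 0,"gripper": 0},
    {"slide": [-0.005,-0.02,0],"turn": 0,"gripper": 0},
    {"slide": [-0.012,-0.026,0],"turn": 0,"gripper": 0},
    {"slide": [-0.018,-0.032,0],"turn": 0,"gripper": 0},
    {"slide": [-0.024,-0.038,0],"turn": 0,"gripper": 0},
  ],
)

```text
time_s: 20.42
tcp_pos: [0.6317, -0.0143, 0.0298]
eef_rot: [180.0, 0.0, -38.8]
contact_force: [2.3, -1.3, 2.0]
gripper_width: 0.0003
gripper_force: 1.2
```

```bash
python3 - <<'E'
from h import *
go(52.2,-16.2,.03,-45);s=get_state();print(s['contact_force'],s['time_s'])
E
```

```text
slide [-0.004  0.045 -0.001] turn 0.0002 at fix [ 57.4 -11.8] 0.0298
[ 2.33779734 -1.30205917  2.04670033] 20.4167
```

Request:
send_rows(
  moves=[
    {"slide": [-0.005,-0.005,0],"turn": 0,"gripper": 0},
    {"slide": [-0.009,-0.009,0],"turn": 0,"gripper": 0},
    {"slide": [-0.013,-0.013,0],"turn": 0,"gripper": 0},
    {"slide": [-0.016,-0.016,0],"turn": 0,"gripper": 0},
    {"slide": [-0.016,-0.016,0],"turn": 0,"gripper": 0},
  ],
)

```text
time_s: 20.83
tcp_pos: [0.6315, -0.0134, 0.0298]
eef_rot: [179.8, -0.1, -38.8]
contact_force: [4.9, -12.9, -0.5]
gripper_width: 0.0003
gripper_force: 6.0
```

```bash
python3 - <<'E'
from h import *
go(52.2,-16.2,.03,-45);s=get_state();print(s['contact_force'],s['time_s'])
E
```

```text
slide [ 0.001  0.049 -0.001] turn 0.0003 at fix [ 57.3 -10.9] 0.0298
[  4.88925743 -12.92604908  -0.48535022] 20.8333
```

13.8 N at the peg, with no more movement: that is the hard stop. I retreat and check.

Request:
send_rows(
  moves=[
    {"slide": [0.06,0.06,0],"turn": 0,"gripper": 0},
    {"slide": [0.1,0.1,0],"turn": 0,"gripper": 0},
    {"slide": [0.1,0.1,-0.25],"turn": 0,"gripper": 0},
    {"slide": [0.1,0.1,-0.5],"turn": 0,"gripper": 0},
    {"slide": [0.1,0.1,-0.75],"turn": 0,"gripper": 0},
  ],
)

```text
time_s: 21.25
tcp_pos: [0.6324, -0.0327, 0.1425]
eef_rot: [179.9, 0.2, -38.8]
contact_force: [1.4, -0.4, -0.5]
gripper_width: 0.0006
gripper_force: 0.0
```

Request:
send_rows(
  moves=[
    {"slide": [0.03,0.2,0],"turn": 0,"gripper": 0},
    {"slide": [0.06,0.4,0],"turn": 0,"gripper": 0},
    {"slide": [0.1,0.6,0],"turn": 0,"gripper": 0},
    {"slide": [0.13,0.8,0],"turn": 0,"gripper": 0},
    {"slide": [0.15,1,0],"turn": 0,"gripper": 0},
  ],
)

```text
time_s: 21.67
tcp_pos: [0.5559, -0.1641, 0.1419]
eef_rot: [-180.0, 0.1, -38.8]
contact_force: [0.1, 0.2, 0.5]
gripper_width: 0.0004
gripper_force: 0.0
```

Request:
send_rows(
  moves=[
    {"slide": [0.03,0.2,0],"turn": 0,"gripper": 0},
    {"slide": [0.06,0.4,0],"turn": 0,"gripper": 0},
    {"slide": [0.1,0.6,0],"turn": 0,"gripper": 0},
    {"slide": [0.13,0.8,0],"turn": 0,"gripper": 0},
    {"slide": [0.15,1,0],"turn": 0,"gripper": 0},
  ],
)

```text
time_s: 22.08
tcp_pos: [0.4795, -0.2951, 0.1419]
eef_rot: [-180.0, 0.1, -38.8]
contact_force: [0.1, 0.1, 0.2]
gripper_width: 0.0002
gripper_force: 0.0
```

```bash
python3 - <<'E'
from h import *
s=get_state();print(s['tcp_pos'],s['contact_force'],s['time_s'])
d=optics.capture('top'); im=d['img']; g=cv2.cvtColor(im,cv2.COLOR_RGB2GRAY).astype(int)
f=lambda x,y,z:proj(d,[*toworld(F0,np.array([x,y])/1e3),z])[0]
print('peg pred home',f(47,0,.05)); a,b=f(47,0,.05).astype(int); print(g[b-6:b+7,a-9:a+10])
# pallet right and front edges, rear/left gaps
def edge(q0,dq,n=60):
    v=[];
    for k in range(n):
        u=f(q0[0]+dq[0]*k*.5,q0[1]+dq[1]*k*.5,.031); v.append(cv2.getRectSubPix(g.astype(np.float32),(1,1),tuple(map(float,u)))[0,0])
    v=np.array(v); k=np.argmin(np.diff(v)); k=np.where(v<125)[0]; return k[0]*.5 if len(k) else None
print('right edge y:',[-85+edge((x,-85),(0,1)) for x in(-20,10,40,65)])
print('rear profile',[[int(g[tuple(np.round(f(x,y,.031)).astype(int)[::-1])]) for x in(80,77,75,73,71,69,66)] for y in(-60,-35,35,65)])
print('left profile',[[int(g[tuple(np.round(f(x,y,.031)).astype(int)[::-1])]) for y in(85,82,80,78,76,74,71)] for x in(-15,5,30)])
for n,p in(('flux_jar',(.459,.104)),('cleaner',(.476,.202)),('solder_reel',(.637,.221)),('driver',(.586,-.298))): print(n,p,[np.round(r['location'],3) for r in optics.look_for('top',n)][:1])
E
```

```text
[ 0.47948628 -0.29508094  0.14190809] [0.06598914 0.07506157 0.24306102] 22.0833
peg pred home [269.88099848 150.56344752]
[[ 83  83  82  83  83  81 133 209 223 223 224 230 151  81  81  82  82  81
   80]
 [ 83  83  83  82  82  82  97 202 223 222 224 229 149  81  80  80  81  81
   82]
 [ 83  83  83  84  82  82  75 201 223 223 224 228 145  78  82  81  81  82
   82]
 [ 82  82  83  83  82  82  78 203 224 184 186 221 138  74  82  81  81  81
   81]
 [ 82  82  82  82  82  82  74 206 179 104 102 139  97  77  82  81  81  81
   81]
 [ 82  82  82  82  84  83  78 181 127  53  46  53  48  73  83  82  81  81
   81]
 [ 82  83  82  83  82  82  82 136  93  49  46  42  51  68  72  80  81  80
   81]
 [ 82  83  82  83  83  82  83 114  74  46  47  34  82  77  70  78  81  82
   82]
 [ 82  82  82  82  82  82  83 145  92  24  25  18 130 100  75  80  81  81
   81]
 [ 82  82  82  82  82  82  83 133 106  52  50  80 126 100  81  81  82  82
   81]
 [ 82  83  83  83  82  83  81 118 120 109 110 117 124  97  81  82  82  82
   81]
 [ 82  82  82  82  82  82  81  89 119 129 128 128 130  99  82  82  83  82
   82]
 [ 83  83  82  83  82  82  82  78  83 122 137 131  99  82  82  81  83  82
   82]]
right edge y: [np.float64(-85.0), np.float64(-85.0), np.float64(-85.0), np.float64(-85.0)]
rear profile [[215, 130, 130, 69, 79, 124, 176], [219, 137, 137, 74, 81, 81, 82], [220, 141, 85, 85, 85, 83, 84], [216, 197, 128, 83, 83, 109, 166]]
left profile [[219, 217, 138, 138, 85, 100, 104], [220, 225, 142, 80, 80, 90, 98], [221, 228, 147, 82, 82, 99, 103]]
flux_jar (0.459, 0.104) [array([0.458, 0.106, 0.06 ])]
cleaner (0.476, 0.202) [array([0.477, 0.202, 0.088])]
solder_reel (0.637, 0.221) [array([0.638, 0.218, 0.046])]
driver (0.586, -0.298) []
```

The clip is square over the pallet's rear edge and the peg is at its predicted spot (270,150). The pallet is flush on the fence and the stop, and the hand is clear. Handing in.

```bash
python3 -c "
from plant import order
print(order.close_job())"
```

```text
the job is handed in; nothing more can be done
None
```

I handed the job in at about 22 s with the pallet flush on the fence and against the end stop, the clip turned onto its hard stop over the rear edge, and the hand clear. The judge returned no verdict. The jar, bottle and reel still read where they started; the screwdriver wasn't found in the final picture, though nothing touched it.

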